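# Proof-torque a bottle cap on the cap torque tester

## Task

Proof-test the screw cap of the square amber sample bottle on the cap torque tester: stand the bottle gently, upright and fully down in the tester's nest, then twist it by its cap in the opening direction (counter-clockwise from above) until the dial pointer stands between the two limit tabs, and keep it there for a full two seconds to see that the cap holds without turning on the bottle. Never let the pointer pass the second (upper) tab, and do not force the glass. Then bring the torque back to zero with the cap still in hand, let go and leave the bottle standing in the nest, with everything else on the bench left where it is.

Things in the scene. Friction and masses are not known exactly. Their poses are not given: they have to be found in the camera images.
- bottle: Square amber glass bottle (the only square one), 0.3 to 0.5 kg, upright on the bench: body 58 x 58 x 100 mm, sloping shoulder to 110 mm, neck 37 mm across, white ribbed screw cap 44 mm across from 114 to 138 mm above the foot. Origin: centre of the underside; z up, x and y square to the flat sides. Lift and twist it by the sides of the cap; the torque needs a firm grip, 40 N or more.
- cap: The bottle's white ribbed screw cap, 44 mm across and 24 mm high. Origin: centre of its underside, 114 mm above the bottle's foot. It turns with the cap.
- cap_turn (a joint): How far the cap has been unscrewed on the bottle, rad, 0 at the start, positive = counter-clockwise from above = opening. The cap is tight: it stays put below about 1.0 N m and turns above that.
- tester: Cap torque tester, grey steel housing fixed to the bench, top 85 mm high. Origin: on the bench under the turntable's axis; z up. The housing runs from -95 to +265 mm along its y and from -95 to +95 mm along its x. On top: at the origin a round aluminium turntable 144 mm across; 175 mm from it along +y a white dial 140 mm across, facing up.
- nest (a point): Centre of the nest's floor on the turntable, 100 mm above the bench; z up. Two jaws along its x, set 61 to 67 mm apart (not the same each time; they stay as set), two fixed side stops along its y, 68 mm apart; all 44 mm long, 20 mm high with flared lips to 30 mm. The bottle fits loosely in any quarter turn and turns freely 0.06 to 0.22 rad before it bears. Turntable spring: 16 N m per rad.
- pointer (a joint): Dial pointer, rad, 0 at rest (springs back), pointing along the tester's -x. Geared up 24 times from the turntable, turns the same way: positive = counter-clockwise from above = opening torque, 1.5 rad per N m. Ticks every 0.15 rad, longer ones every 0.75. Two raised dark steel limit tabs on the rim at 0.75 rad (lower, 0.5 N m) and 1.125 rad (upper, 0.75 N m).
- round_bottle: Bystander: round amber bottle, 60 mm across, 134 mm high, with a 31 mm white cap. Origin: centre of the underside.
- jar: Bystander: low round clear jar with a white lid, 62 mm across, 72 mm high. Origin: centre of the underside.
- flask: Bystander: conical glass flask, 82 mm across, 121 mm high. Origin: centre of the underside.
- wash_bottle: Bystander: white wash bottle with a bent blue spout, 64 mm across, 190 mm high with the spout, which reaches 60 mm along its -x. Origin: centre of the underside.
- beaker: Bystander: open glass beaker, 68 mm across, 88 mm high. Origin: centre of the underside.
- pipette: Bystander: white hand pipette lying on the bench along its x, 270 mm long, 26 mm high. Origin: on the bench, 98 mm from its plunger end.
Not all that is in view belongs to the job. Leave any yellow look-alike of the bottle alone.

How it is judged:
By the outcome, as a careful person would: the job done as asked, in the order asked, and still so for the second after the job is handed in, with the robot touching nothing.
It also fails if it takes over 51 s, if anything falls off the work surface, if the arm or the gripper's body presses on something with over 40 N, if the wrist force passes 120 N, or if a joint passes its speed limit or range.

## Robot

A 6-joint arm with a two-finger parallel gripper is mounted at the origin on the work surface. World frame = base frame: x ahead of the robot, y to its left, z up, the work surface at z = 0. Lengths are in mm, angles in degrees, forces in N, time in s.
With the tool pointing down it reaches from about 300 to 850 mm from the base axis. Payload 4.2 kg.
Tool frame: the origin (TCP) lies at the very end of the fingers, on their centre line; the grasp point (between the pads) lies 19 mm behind it; x points along the fingers, y is the direction in which the jaws open and shut, and the axes are right-handed (so a half turn about x gives the same grasp; the last joint's range is limited). The gripper opens to 91 mm and grips with 3 to 60 N. Pads are 32 mm wide; open, the fingers measure 118 mm over their backs; the gripper's body (76 mm by 178 mm) begins 60 mm behind the grasp point.
Start: joints at [-77.75, 18.312, 89.639, -0, 72.044, -1.146], TCP at [133.216, -559.375, 179.576] pointing down, gripper open.
Joint ranges: [-177.97, 177.97], [-48.28, 115.42], [12.27, 149.76], [-77.06, 257.06], [2.81, 150.46], [-146.56, 146.56]. Speed limits (degrees/s): [147.25, 147.25, 180, 180, 180, 180].

## Interface

Orientations are given as [roll, pitch, yaw] about the fixed x, y, z axes, in that order (R = Rz(yaw) Ry(pitch) Rx(roll)).
In Python, from workcell import sensors, grab_frame, job_done, finder gives the robot as it stands.
- The arm moves only by the tool play_rows, never from a script. Its argument "motion" is a list of rows, each a list of 5 numbers: the shift along the world's x, y, z in m, then the turn about the world's z in rad, then the opening, from 0 (shut) to 1 (fully open). In form: [[tx, ty, tz, roll, fingers], ...]. A call has exactly 8 rows; each row is the pose to reach, as a shift and turn from the pose commanded when the call began; what a row does not reach only later rows make up. A row lasts 1/12 s, in which the tool goes at most 41.7 mm and 7.16 degrees, less where a joint would pass 70% of its speed; a pose out of reach is approached as far as the arm can. A call with a gripper value outside its range is refused whole. The fingers move at their own pace and stop on an object; "squeeze" is the grip in N (left out, the last holds). Time passes only in rows, so rows that repeat a pose let the fingers close, or fill a call up. It gives the time, the measured TCP pose, the force and the opening at its end, in the units of the state.
- sensors.state(): the state, without advancing time (a new reading comes with each control period).
- grab_frame(name): name is "scene" or "top"; returns a dict with "img" (420x560x3 uint8, blue, green, red), "fx", "fy", "cx", "cy" (pixels), "rvec" (rotation vector, rad) and "tvec" (3), from world to camera coordinates, as OpenCV has them. Camera axes: x right, y down, z forward; pixel columns grow to the right and rows downward; lengths in mm; the calibration is good to about 2 mm. A picture is of the moment at which its call begins. There is no depth.
- job_done(): hands the job in, once; it reports no verdict.
Trained networks look in a picture, given as the dict that the camera call returned (one of the last four; its "shot" number tells which), for a name from the list of things; names that differ only in an ending like _2 or _b are one class to them, and where a whole thing is asked for, a point or a joint stands for the part that bears it (a point fixed in the world has none). Each returns a list of dicts, best first, with "conf" (0 to 1); they miss things now and then, are a little off and sometimes report something else, mostly with a low value. They report only what shows in the picture. A call takes as long as a camera call. They do not tell look-alikes from the thing itself.
- finder.spot_in(picture, label): "point" ([column, row] in pixels, amid what is visible of it).
- finder.spot_point(picture, label): "point" ([column, row] in pixels: a listed point, or the origin of a listed thing).
The state is a dict: "time_s": time; "qpos": joint angles; "qvel": joint speeds; "effort": joint torques, N m; "ee_pos": TCP position; "ee_rot": TCP orientation; "force": force on the tool from outside, world axes, zero at the start; "torque": the same for the moment, N m; "gripper_width": finger opening in mm.
Only numpy, scipy, OpenCV 4.12 (cv2) and the standard library are available. Lean on these libraries where they do the work, as an engineer would, in place of code of your own. Each camera call takes 0.05 s, during which the arm holds its last target.

## Working session

There is one attempt and no reset: what is moved stays moved. The work goes in short steps, Python scripts to look and compute and a tool call to move; the robot and the scene stay as the last step left them, time stands still between calls to the robot, and variables do not carry over. Pictures are saved under pics/ and viewed, and the job is handed in when it is done.

Besides the shell and the picture viewer there is one more tool, called after "Request:" in YAML: its name, and indented under it one key for each argument. play_rows: Moves the arm, as the interface text tells. Its arguments: {"type":"object","properties":{"motion":{"type":"array","items":{"type":"array","items":{"type":"number"}}},"squeeze":{"type":"number"}},"required":["motion"]}

```bash
ls; mkdir -p pics; cat > h.py <<'E'
import numpy as np, cv2
from workcell import sensors, grab_frame, job_done, finder
def ray(f,p):
    R,_=cv2.Rodrigues(np.array(f["rvec"],float)); t=np.array(f["tvec"],float).reshape(3)
    K=np.array([[f["fx"],0,f["cx"]],[0,f["fy"],f["cy"]],[0,0,1]])
    d=R.T@np.linalg.inv(K)@np.array([p[0],p[1],1.]); c=-R.T@t
    return c,d/np.linalg.norm(d)
def atz(f,p,z):
    c,d=ray(f,p); return c+d*(z-c[2])/d[2]
def tri(l):
    A=np.zeros((3,3));b=np.zeros(3);
    for f,p in l:
        c,d=ray(f,p);M=np.eye(3)-np.outer(d,d);A+=M;b+=M@c
    return np.linalg.solve(A,b)
def proj(f,P):
    K=np.array([[f["fx"],0,f["cx"]],[0,f["fy"],f["cy"]],[0,0,1]])
    return cv2.projectPoints(np.array(P,float).reshape(-1,3),np.array(f["rvec"],float),np.array(f["tvec"],float),K,None)[0].reshape(-1,2)
E
python3 - <<'E'
from h import *
np.set_printoptions(precision=1,suppress=True)
s=grab_frame("scene");t=grab_frame("top")
cv2.imwrite("pics/s0.png",s["img"]);cv2.imwrite("pics/t0.png",t["img"])
for n in ["bottle","cap","tester","nest","pointer","round_bottle","jar","flask","wash_bottle","beaker","pipette"]:
    for nm,f in (("s",s),("t",t)):
        print(n,nm,[(np.round(d["point"],1).tolist(),round(d["conf"],2)) for d in finder.spot_point(f,n)][:4] if n!="pointer" else [(d["point"],d["conf"]) for d in finder.spot_in(f,n)][:3])
print(ray(s,(280,210)),ray(t,(280,210)))
print(sensors.state())
E
```

```text
pics
bottle s [([220.8, 252.1], 0.88), ([329.7, 247.2], 0.86)]
bottle t [([345.4, 214.4], 0.6), ([240.5, 169.7], 0.59)]
cap s [([225.2, 223.5], 0.65), ([334.8, 220.2], 0.49)]
cap t [([239.9, 159.3], 0.72), ([351.0, 209.0], 0.49)]
tester s [([318.7, 199.5], 0.88), ([187.6, 232.4], 0.49), ([222.4, 224.9], 0.22)]
tester t [([209.6, 246.8], 0.87), ([291.6, 164.0], 0.51)]
nest s [([323.9, 175.1], 0.6)]
nest t [([204.3, 242.5], 0.86), ([290.5, 166.4], 0.41)]
pointer s [([222.5, 222.2], 0.58)]
pointer t []
round_bottle s [([239.8, 213.1], 0.86)]
round_bottle t [([299.2, 263.8], 0.9)]
jar s []
jar t [([371.6, 254.7], 0.8)]
flask s [([289.4, 266.9], 0.73), ([150.8, 242.7], 0.37)]
flask t [([285.5, 166.2], 0.68)]
wash_bottle s [([227.8, 286.4], 0.77), ([290.7, 264.1], 0.37)]
wash_bottle t [([359.7, 165.5], 0.82)]
beaker s [([149.3, 237.6], 0.97)]
beaker t [([407.6, 270.9], 0.91)]
pipette s [([169.7, 283.5], 0.57), ([225.8, 220.5], 0.32)]
pipette t [([409.0, 197.4], 0.97), ([203.5, 239.9], 0.53)]
(array([1631.1, -525.1, 1124.1]), array([-0.7,  0.3, -0.7])) (array([ 501.3,   11.9, 1315.8]), array([ 0.1, -0. , -1. ]))
{'time_s': 1.2, 'qpos': array([-77.8,  18.3,  89.6,  -0. ,  72. ,  -1.1]), 'qvel': array([-0. ,  0.1, -0. , -0.1, -0.1, -0.1]), 'effort': array([  0. , -41.2, -23.2,   0.1,   0. ,  -0. ]), 'ee_pos': array([ 133.2, -559.4,  179.6]), 'ee_rot': array([ 80.7,  90. , -85.9]), 'force': array([-0.7,  0.2,  1.1]), 'torque': array([0., 0., 0.]), 'gripper_width': 91.14788042448782}
```

View pics/s0.png

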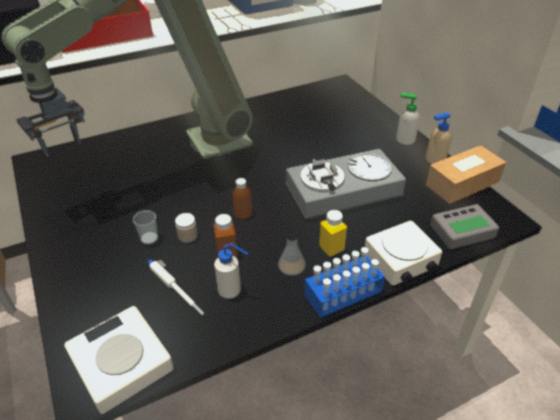

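View pics/t0.png

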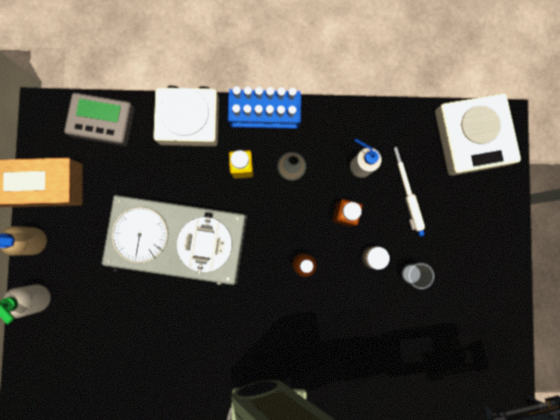

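The scene picture shows the amber square bottle at about (223,235), partly behind the wash bottle, the yellow look-alike at (333,235) and the tester at (345,180). In the top view the bottle is at (348,212), the nest at (206,243) and the dial at (140,235). I'll zoom in on these.

```bash
python3 - <<'E'
from h import *
np.set_printoptions(precision=1,suppress=True)
t=cv2.imread("pics/t0.png");s=cv2.imread("pics/s0.png")
a=cv2.resize(t[190:295,95:250],None,fx=5,fy=5,interpolation=cv2.INTER_CUBIC)
b=cv2.resize(t[190:240,320:380],(600,500),interpolation=cv2.INTER_CUBIC)
c=cv2.resize(s[140:220,280:410],None,fx=6,fy=6,interpolation=cv2.INTER_CUBIC)
cv2.imwrite("pics/a.png",a);cv2.imwrite("pics/b.png",b);cv2.imwrite("pics/c.png",c)
f=grab_frame("top");g=grab_frame("scene")
print("cap t",finder.spot_point(f,"cap")[:2])
print(tri([(g,(225,223.5)),(f,(351,209))]))
print("bottle foot",atz(f,(345.4,214.4),0),atz(g,(220.8,252.1),0))
print("nest",atz(f,(204.3,242.5),100),atz(g,(323.9,175.1),100))
print("tester",atz(f,(209.6,246.8),0),atz(g,(318.7,199.5),0))
for n,p in dict(rb=(299.2,263.8),wash=(359.7,165.5),jar=(371.6,254.7),fl=(285.5,166.2),pip=(409,197.4),bk=(407.6,270.9)).items(): print(n,atz(f,p,0)[:2])
E
```

```text
cap t [{'point': [238.2, 160.2], 'conf': 0.81}, {'point': [349.6, 214.7], 'conf': 0.65}]
[ 601.1 -203.2  121.8]
bottle foot [ 595. -210.    0.] [ 589.6 -221.9    0. ]
nest [505.6 179.9 100. ] [508.8 182.1 100. ]
tester [494.  178.2   0. ] [509.1 167.2   0. ]
rb [450.7 -78.8]
wash [ 738.5 -250.5]
jar [ 480.8 -286.1]
fl [731.6 -34.6]
pip [ 648.2 -394.2]
bk [ 436.7 -389.5]
```

View pics/a.png

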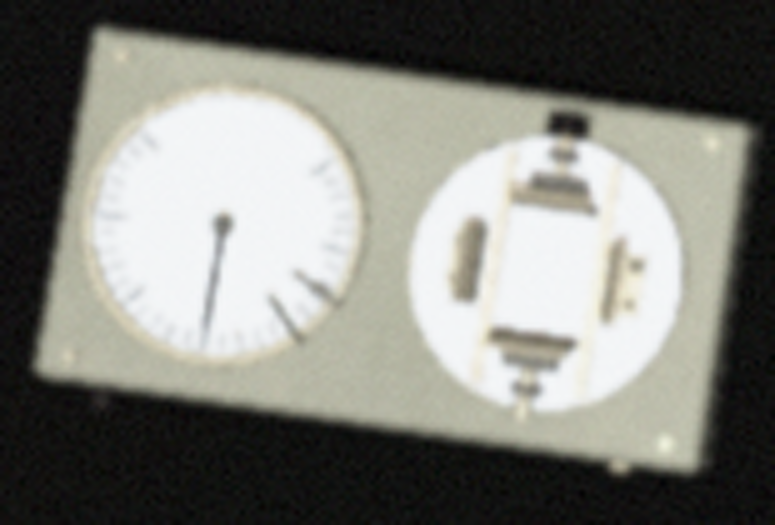

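View pics/b.png

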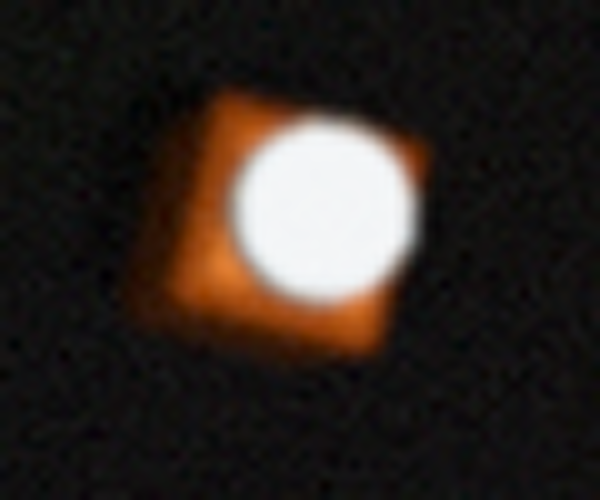

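View pics/c.png

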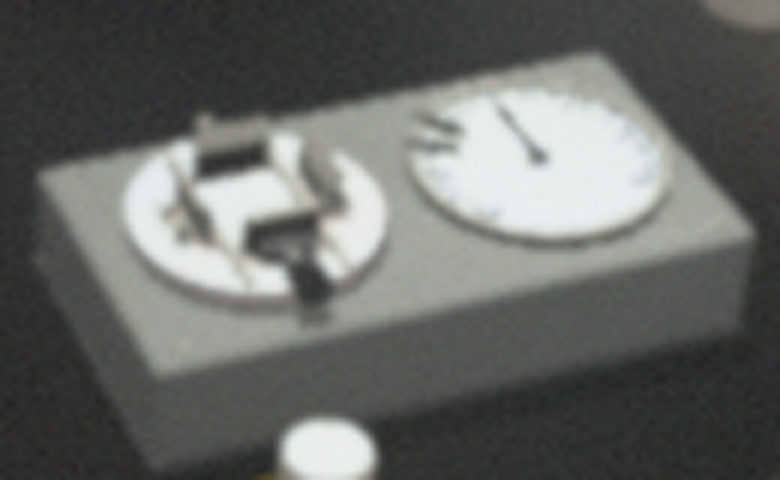

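```bash
python3 - <<'E'
from h import *
np.set_printoptions(precision=1,suppress=True)
f=grab_frame("top");g=grab_frame("scene")
A=lambda x,y:(95+(x+.5)/5-.5,190+(y+.5)/5-.5)
B=lambda x,y:(320+(x+.5)/10-.5,190+(y+.5)/10-.5)
c=[atz(f,A(*p),85)[:2] for p in [(97,27),(755,127),(697,470),(35,375)]]
print(c)
l=(c[0]+c[3])/2-(c[1]+c[2])/2; print("yaw from long",np.degrees(np.arctan2(-l[0],l[1])),np.linalg.norm(l))
w=(c[0]+c[1])/2-(c[2]+c[3])/2; print("short",np.degrees(np.arctan2(w[1],w[0])),np.linalg.norm(w))
u=l/np.linalg.norm(l); print("origin est",sum(c)/4-u*85)
# turntable
im=f["img"]
gray=cv2.cvtColor(im,cv2.COLOR_BGR2GRAY)
for nm,(x0,y0,x1,y1),z in (("turn",(172,212,236,275),100),("dial",(110,204,170,266),90),("cap",(335,195,370,225),138)):
    m=np.zeros_like(gray);m[y0:y1,x0:x1]=(gray[y0:y1,x0:x1]>205)
    cs,_=cv2.findContours(m,cv2.RETR_EXTERNAL,cv2.CHAIN_APPROX_NONE)
    h=cv2.convexHull(np.vstack(cs)) ; (e,ax,_)=cv2.fitEllipse(h); print(nm,e,ax,atz(f,e,z))
print("turn man",atz(f,A(547,272),100), "dial piv",atz(f,A(222,225),92),"tip",atz(f,A(206,345),92))
print("jaws",atz(f,A(557,192),130),atz(f,A(530,345),130),"stops",atz(f,A(470,260),130),atz(f,A(613,280),130))
print("cap man",atz(f,B(325,210),138))
q=np.array([atz(f,B(*p),100)[:2] for p in [(228,92),(430,148),(383,355),(172,290)]])
print(q, np.linalg.norm(q-np.roll(q,1,0),axis=1),q.mean(0)); d=np.roll(q,-1,0)-q; print(np.degrees(np.arctan2(d[:,1],d[:,0])))
E
```

```text
[array([628.1, 428.6]), array([581.6,  73.4]), array([398.3,  99.7]), array([441.5, 452.6])]
yaw from long -7.222760687788846 356.89581753330935
short -7.731401259016264 186.70378756444904
origin est [501.7 179.3]
turn (203.57867431640625, 244.48753356933594) (54.35856628417969, 55.77436065673828) [500.3 181.7 100. ]
dial (139.01248168945312, 234.3268280029297) (53.99528503417969, 54.580787658691406) [523.8 355.6  90. ]
cap (351.9443359375, 210.6888885498047) (16.21331024169922, 16.719703674316406) [ 595.1 -203.5  138. ]
turn man [501.6 180.6 100. ] dial piv [523. 355.  92.] tip [459.4 360.7  92. ]
jaws [542.9 172.6 130. ] [464. 184. 130.] stops [506.9 216.2 130. ] [498.2 142.3 130. ]
cap man [ 595.5 -203.8  138. ]
[[ 629.6 -184.6]
 [ 615.7 -238.8]
 [ 560.1 -226.5]
 [ 576.3 -170.1]] [55.3 55.9 56.9 58.7] [ 595.4 -205. ]
[-104.4  167.6   74.   -15.2]
```

Request:
play_rows:
  motion:
    - [0.03,0.023,0.005,0,1]
    - [0.06,0.046,0.01,0,1]
    - [0.09,0.069,0.015,0,1]
    - [0.12,0.092,0.02,0,1]
    - [0.15,0.115,0.02,0,1]
    - [0.18,0.138,0.02,0,1]
    - [0.21,0.161,0.02,0,1]
    - [0.24,0.185,0.02,0,1]
  squeeze: 55

```text
time_s: 2.12
ee_pos: [374.5, -373.2, 199.8]
ee_rot: [111.9, 90.0, -54.7]
force: [0.4, -0.0, 0.2]
gripper_width: 91.3
```

Request:
play_rows:
  motion:
    - [0.03,0.023,0,0,1]
    - [0.06,0.046,0,0,1]
    - [0.09,0.069,0,0,1]
    - [0.12,0.092,0,0,1]
    - [0.15,0.115,0,0,1]
    - [0.18,0.138,0,0,1]
    - [0.205,0.157,0,0,1]
    - [0.222,0.1705,0,0,1]

```text
time_s: 2.78
ee_pos: [597.5, -201.5, 199.3]
ee_rot: [-158.4, 89.9, 35.1]
force: [0.1, -0.5, -0.6]
gripper_width: 91.1
```

Request:
play_rows:
  motion:
    - [0,0,-0.01,0,1]
    - [0,0,-0.02,0,1]
    - [0,0,-0.03,0,1]
    - [0,0,-0.04,0,1]
    - [0,0,-0.047,0,1]
    - [0,0,-0.05,0,1]
    - [0,0,-0.05,0,1]
    - [0,0,-0.05,0,1]

```text
time_s: 3.45
ee_pos: [595.1, -204.4, 149.7]
ee_rot: [136.7, 90.0, -30.0]
force: [1.0, -0.1, 0.7]
gripper_width: 91.5
```

```bash
python3 - <<'E'
from h import *
np.set_printoptions(precision=1,suppress=True)
f=grab_frame("top");g=grab_frame("scene")
st=sensors.state();print(st["ee_pos"],st["ee_rot"],st["force"])
cv2.imwrite("pics/d.png",cv2.resize(g["img"][160:280,150:300],None,fx=5,fy=5,interpolation=cv2.INTER_CUBIC))
cv2.imwrite("pics/e.png",cv2.resize(f["img"][150:270,280:430],None,fx=5,fy=5,interpolation=cv2.INTER_CUBIC))
# scene: cap centre
print("cap pred",proj(g,[[595.3,-203.8,138],[595.3,-203.8,114],st["ee_pos"]]))
print("cap obs scene", [d for d in finder.spot_in(g,"cap")][:2])
E
```

```text
[ 595.5 -204.2  150.3] [144.6  89.9 -22.1] [-0.5 -0.1 -1.3]
cap pred [[223.3 218.2]
 [224.  224.3]
 [222.9 215.1]]
cap obs scene [{'point': [336.0, 219.0], 'conf': 0.7}, {'point': [225.3, 222.3], 'conf': 0.52}]
```

View pics/d.png

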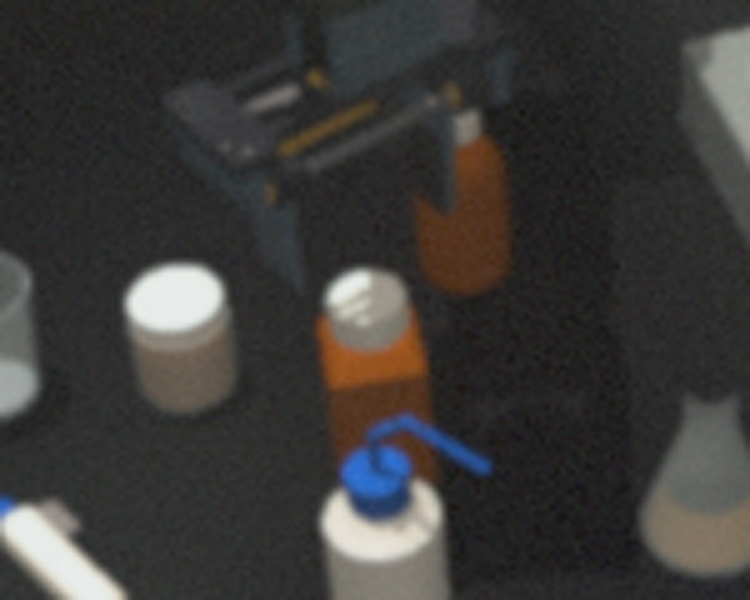

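View pics/e.png

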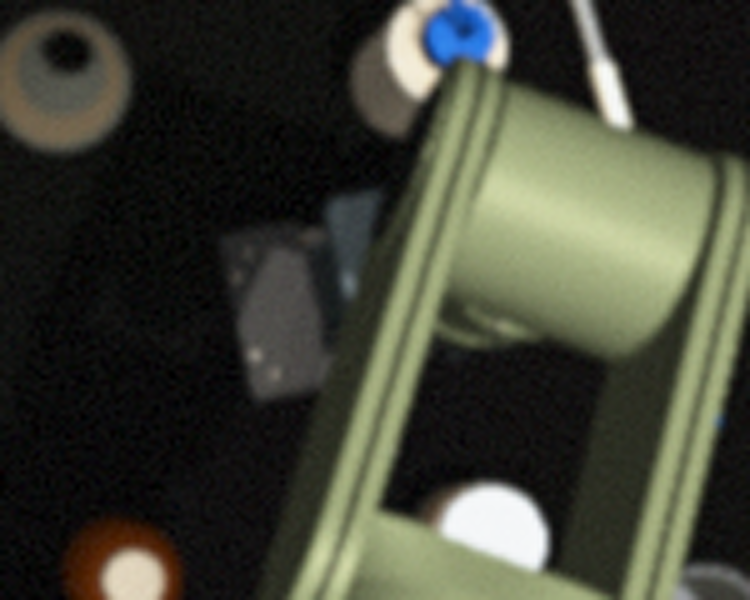

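The scene crop puts the cap top at (223,219), within about 1 px of the prediction, and the two fingers straddle it. Now I descend and grip.

Request:
play_rows:
  motion:
    - [0,0,-0.01,0,1]
    - [0,0,-0.02,0,1]
    - [0,0,-0.03,0,1]
    - [0,0,-0.037,0,1]
    - [0,0,-0.037,0,1]
    - [0,0,-0.037,0,0.6]
    - [0,0,-0.037,0,0.55]
    - [0,0,-0.037,0,0.5]

```text
time_s: 4.27
ee_pos: [595.7, -204.0, 113.1]
ee_rot: [143.5, 89.9, -23.1]
force: [-0.7, 0.2, -0.3]
gripper_width: 74.1
```

Request:
play_rows:
  motion:
    - [0,0,0,0,0.45]
    - [0,0,0,0,0.3]
    - [0,0,0,0,0.2]
    - [0,0,0,0,0.2]
    - [0,0,0,0,0.2]
    - [0,0,0,0,0.2]
    - [0,0,0,0,0.2]
    - [0,0,0,0,0.2]

```text
time_s: 4.93
ee_pos: [595.2, -203.9, 112.6]
ee_rot: [82.1, 90.0, -84.5]
force: [0.0, 0.4, -0.1]
gripper_width: 20.8
```

The opening is 20.8 mm, which doesn't fit a 44 mm cap, so I'll look.

```bash
python3 - <<'E'
from h import *
np.set_printoptions(precision=1,suppress=True)
g=grab_frame("scene")
st=sensors.state();print(st["ee_pos"],st["gripper_width"],st["force"])
cv2.imwrite("pics/d2.png",cv2.resize(g["img"][160:280,150:300],None,fx=5,fy=5,interpolation=cv2.INTER_CUBIC))
E
```

```text
[ 595.2 -203.9  112.6] 19.07215603661631 [-0.3  0.1  0. ]
```

View pics/d2.png

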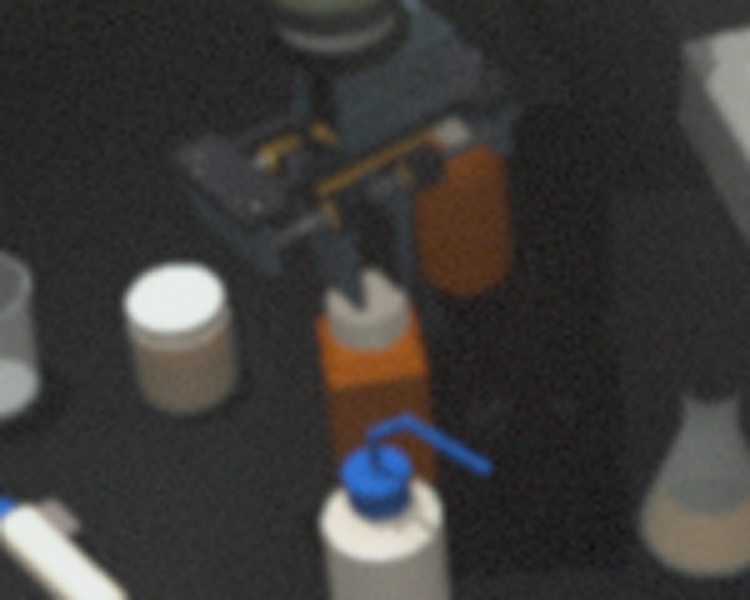

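The fingertips overlap the top face of the cap, at about (357,305) in the crop. They look to be above the cap, even though the reported TCP z is 113 mm. I'll open, look again and quantify the difference.

Request:
play_rows:
  motion:
    - [0,0,0,0,1]
    - [0,0,0,0,1]
    - [0,0,0,0,1]
    - [0,0,0,0,1]
    - [0,0,0,0,1]
    - [0,0,0,0,1]
    - [0,0,0,0,1]
    - [0,0,0,0,1]

```text
time_s: 5.65
ee_pos: [595.2, -203.9, 112.6]
ee_rot: [97.8, 90.0, -68.8]
force: [-0.0, -0.7, -0.4]
gripper_width: 69.7
```

```bash
python3 - <<'E'
from h import *
from scipy.spatial.transform import Rotation as Ro
np.set_printoptions(precision=1,suppress=True)
g=grab_frame("scene")
st=sensors.state();print(st["ee_pos"],st["gripper_width"],st["force"],st["qpos"])
R=Ro.from_euler("xyz",st["ee_rot"],degrees=True).as_matrix();print(R)
im=cv2.resize(g["img"][160:280,150:300],None,fx=5,fy=5,interpolation=cv2.INTER_CUBIC)
for sg in (-1,1):
  for x in (0,-24):
    for off in (-16,16):
      P=st["ee_pos"]+R@np.array([x,sg*45.5,off]); p=proj(g,P)[0]; q=((p-[150,160]+.5)*5-.5).astype(int); cv2.circle(im,tuple(int(v) for v in q),3,(0,255,0) if x==0 else (0,0,255),-1); print(sg,x,P,p)
for z in (114,138):
  for k in range(24):
    a=k*np.pi/12;p=proj(g,[595.3+22*np.cos(a),-203.8+22*np.sin(a),z])[0];q=((p-[150,160]+.5)*5-.5);cv2.circle(im,tuple(int(v) for v in q),1,(255,255,0),-1)
cv2.imwrite("pics/d3.png",im)
E
```

```text
[ 595.2 -203.9  112.6] 73.56247173709855 [0.6 0.4 0.6] [-20.   25.8  87.9  -0.   66.3  56.7]
[[ 0.   0.2 -1. ]
 [-0.  -1.  -0.2]
 [-1.   0.  -0. ]]
-1 0 [ 600.2 -155.9  112.6] [239.9 220.6]
-1 0 [ 569.1 -163.3  112.6] [233.5 215. ]
-1 -24 [ 600.2 -155.9  136.6] [239.4 214.6]
-1 -24 [ 569.1 -163.3  136.6] [233. 209.]
1 0 [ 621.3 -244.4  112.6] [214.1 234.6]
1 0 [ 590.2 -251.8  112.6] [207.8 228.7]
1 -24 [ 621.3 -244.4  136.6] [213.3 228.6]
1 -24 [ 590.2 -251.8  136.6] [207.  222.6]
```

View pics/d3.png

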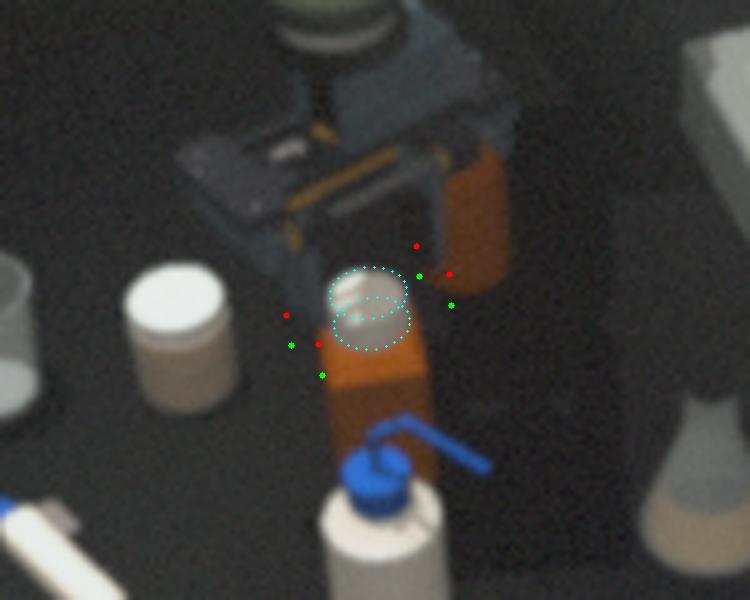

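```bash
python3 - <<'E'
from h import *
from scipy.spatial.transform import Rotation as Ro
np.set_printoptions(precision=1,suppress=True)
g=grab_frame("scene");f=grab_frame("top")
st=sensors.state();print(st["ee_pos"],st["gripper_width"])
def gm(im): return (255*(im/255.)**0.45).astype(np.uint8)
im=gm(cv2.resize(g["img"][160:240,180:260],None,fx=7.5,fy=7.5,interpolation=cv2.INTER_CUBIC))
cv2.imwrite("pics/d4.png",im)
im=gm(cv2.resize(f["img"][150:250,300:420],None,fx=6,fy=6,interpolation=cv2.INTER_CUBIC))
cv2.imwrite("pics/e4.png",im)
E
```

```text
[ 595.2 -203.9  112.6] 81.11780353333818
```

View pics/d4.png

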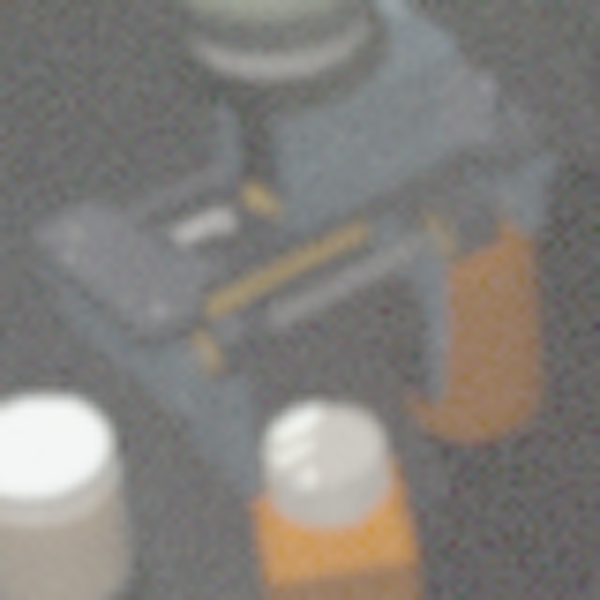

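View pics/e4.png

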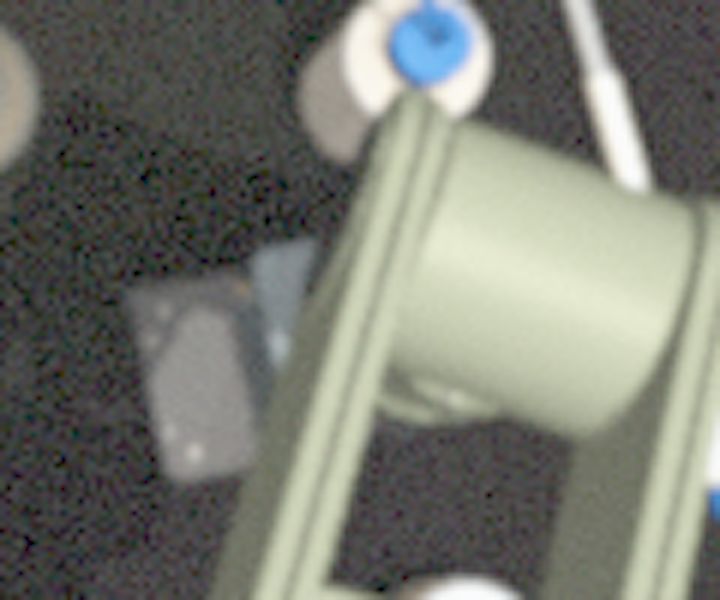

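Request:
play_rows:
  motion:
    - [0,0,0,0,1]
    - [0,0,0,0,1]
    - [0,0,-0.004,0,1]
    - [0,0,-0.008,0,1]
    - [0,0,-0.012,0,1]
    - [0,0,-0.016,0,1]
    - [0,0,-0.018,0,1]
    - [0,0,-0.018,0,1]

```text
time_s: 6.47
ee_pos: [594.7, -203.7, 93.7]
ee_rot: [-29.0, 89.9, 164.4]
force: [-1.0, 0.4, 0.6]
gripper_width: 91.4
```

```bash
cat >> h.py <<'E'
def gm(im): return (255*(im/255.)**0.45).astype(np.uint8)
def crop(f,x0,y0,x1,y1,k,name):
    cv2.imwrite("pics/"+name,gm(cv2.resize(f["img"][y0:y1,x0:x1],None,fx=k,fy=k,interpolation=cv2.INTER_CUBIC)))
E
python3 - <<'E'
from h import *
g=grab_frame("scene");st=sensors.state();print(st["ee_pos"],st["gripper_width"],st["force"])
crop(g,180,160,260,240,7.5,"d5.png")
E
```

```text
[ 595.00778493 -203.78218868   94.12187228] 91.43707187666146 [ 0.76116358 -0.66424651  0.68936288]
```

View pics/d5.png

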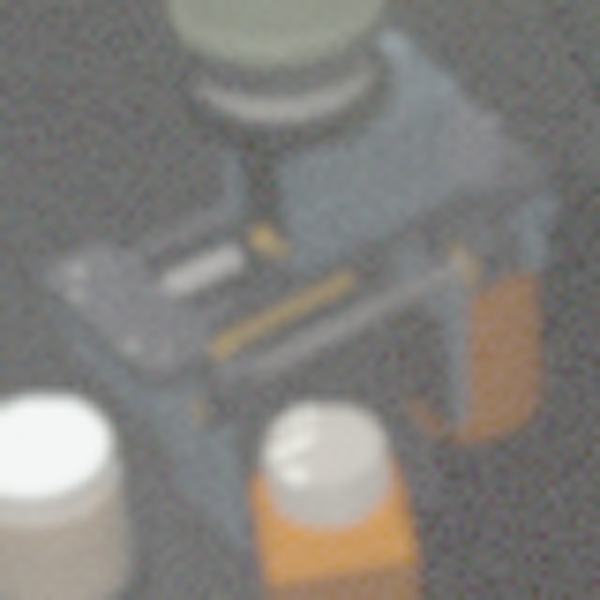

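Request:
play_rows:
  motion:
    - [0,0,-0.004,0,1]
    - [0,0,-0.008,0,1]
    - [0,0,-0.012,0,1]
    - [0,0,-0.012,0,0.7]
    - [0,0,-0.012,0,0.6]
    - [0,0,-0.012,0,0.52]
    - [0,0,-0.012,0,0.52]
    - [0,0,-0.012,0,0.52]
  squeeze: 10

```text
time_s: 7.18
ee_pos: [595.4, -203.9, 82.8]
ee_rot: [137.0, 90.0, -29.6]
force: [0.3, 0.8, -0.3]
gripper_width: 60.5
```

```bash
python3 - <<'E'
from h import *
g=grab_frame("scene");st=sensors.state();print(st["ee_pos"],st["gripper_width"],st["force"])
crop(g,180,160,260,240,7.5,"d6.png")
E
```

```text
[ 595.33412014 -203.91193763   82.78964319] 56.6764617125013 [-0.20968774 -0.43601368  0.15085954]
```

View pics/d6.png

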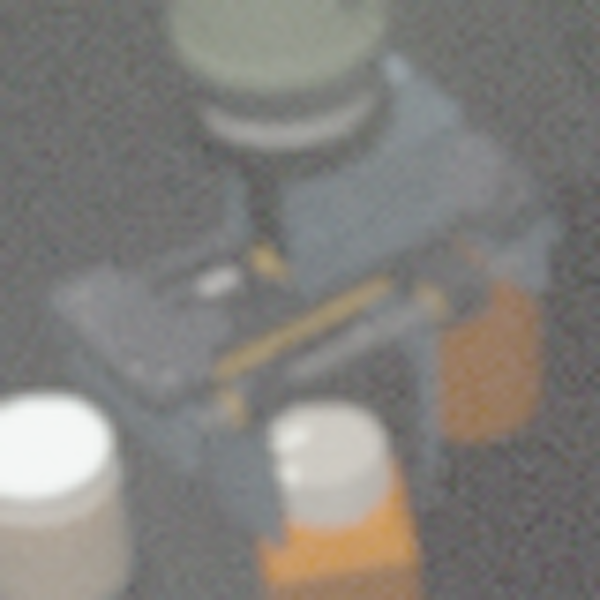

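The left finger now covers the side of the cap down to its lower edge, at about (275,543) in the crop. That puts the true fingertip at roughly 113 mm, so the readout is about 30 mm low. I'll close softly first, then firmly.

Request:
play_rows:
  motion:
    - [0,0,0,0,0.45]
    - [0,0,0,0,0.42]
    - [0,0,0,0,0.4]
    - [0,0,0,0,0.3]
    - [0,0,0,0,0.3]
    - [0,0,0,0,0.3]
    - [0,0,0,0,0.3]
    - [0,0,0,0,0.3]
  squeeze: 10

```text
time_s: 7.9
ee_pos: [595.3, -204.0, 82.7]
ee_rot: [115.0, 90.0, -51.6]
force: [0.7, -1.1, 0.5]
gripper_width: 43.7
```

Width is 43.7 mm, so the cap is gripped. I'll firm up the grip and lift a little.

Request:
play_rows:
  motion:
    - [0,0,0,0,0]
    - [0,0,0,0,0]
    - [0,0,0,0,0]
    - [0,0,0.003,0,0]
    - [0,0,0.008,0,0]
    - [0,0,0.014,0,0]
    - [0,0,0.02,0,0]
    - [0,0,0.03,0,0]
  squeeze: 55

```text
time_s: 8.57
ee_pos: [594.6, -203.5, 112.4]
ee_rot: [-34.9, 89.9, 158.5]
force: [-0.2, 0.4, -4.2]
gripper_width: 43.3
```

```bash
python3 - <<'E'
from h import *
g=grab_frame("scene");st=sensors.state();print(st["ee_pos"],st["gripper_width"],st["force"],st["torque"])
crop(g,180,160,260,240,7.5,"d7.png")
E
```

```text
[ 596.23576559 -204.15788836  115.39156801] 42.98896588492745 [ 1.42353801  0.76143046 -1.52039511] [ 0.13805211 -0.18707237  0.00805979]
```

View pics/d7.png

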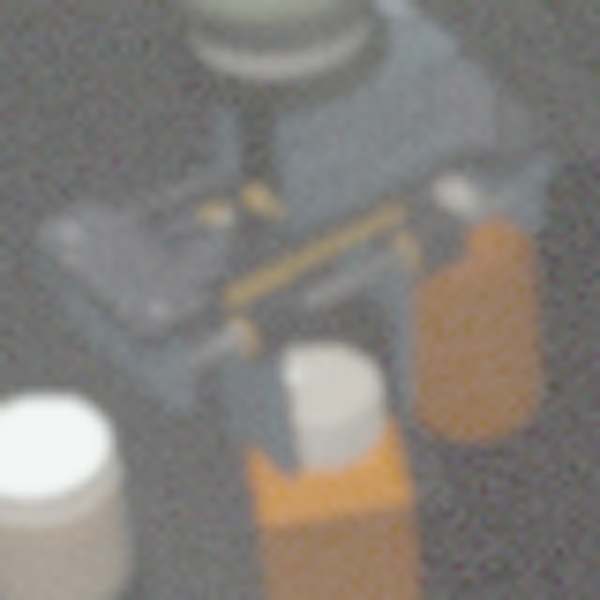

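Request:
play_rows:
  motion:
    - [0,0,0.02,0,0]
    - [0,0,0.05,0,0]
    - [-0.002,0.008,0.08,0,0]
    - [-0.006,0.025,0.11,0,0]
    - [-0.012,0.05,0.13,0.03,0]
    - [-0.019,0.08,0.137,0.06,0]
    - [-0.027,0.112,0.137,0.09,0]
    - [-0.035,0.146,0.137,0.125,0]

```text
time_s: 9.28
ee_pos: [560.1, -57.1, 251.2]
ee_rot: [149.6, 89.8, -9.8]
force: [1.0, 1.2, -3.4]
gripper_width: 42.8
```

Request:
play_rows:
  motion:
    - [-0.008,0.034,0,0,0]
    - [-0.017,0.07,0,0,0]
    - [-0.026,0.106,0,0,0]
    - [-0.034,0.14,0,0,0]
    - [-0.042,0.172,0,0,0]
    - [-0.049,0.2,0,0,0]
    - [-0.055,0.224,0,0,0]
    - [-0.058,0.238,0,0,0]

```text
time_s: 9.95
ee_pos: [501.1, 182.9, 250.3]
ee_rot: [-128.2, 89.9, 72.5]
force: [0.1, -0.3, -2.6]
gripper_width: 42.6
```

Request:
play_rows:
  motion:
    - [0,0,0,0,0]
    - [0,0,0,0,0]
    - [0,0,0,0,0]
    - [0,0,0,0,0]
    - [0,0,0,0,0]
    - [0,0,0,0,0]
    - [0,0,0,0,0]
    - [0,0,0,0,0]

```text
time_s: 10.62
ee_pos: [502.3, 179.7, 249.6]
ee_rot: [57.3, 90.0, -102.2]
force: [-1.3, -0.4, -3.4]
gripper_width: 43.0
```

```bash
python3 - <<'E'
from h import *
g=grab_frame("scene");f=grab_frame("top");st=sensors.state();print(st["ee_pos"],st["gripper_width"],st["force"],st["torque"],st["qpos"])
crop(g,270,80,410,220,4.2,"d8.png")
crop(f,100,170,250,290,5,"e8.png")
E
```

```text
[502.27829844 179.92985933 249.57947621] 42.81269754105207 [ 0.52427891  0.37906783 -3.12560078] [-0.04697316 -0.01596473 -0.00793203] [ 1.84784626e+01  1.24364336e+01  8.77531489e+01 -6.76300710e-03
  7.98107484e+01  8.79402060e+01]
```

View pics/d8.png

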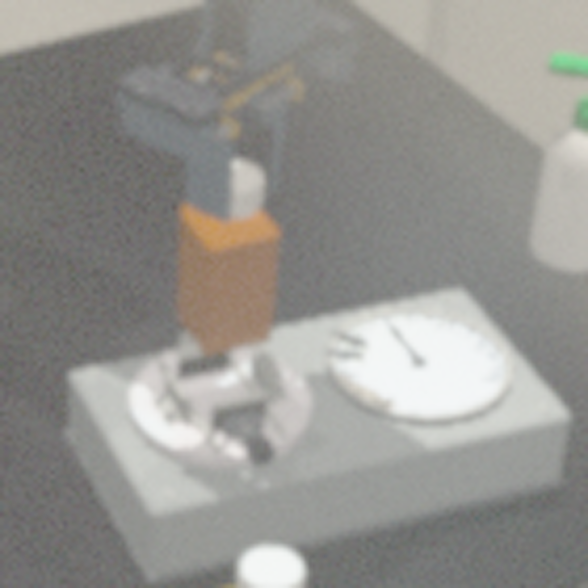

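View pics/e8.png

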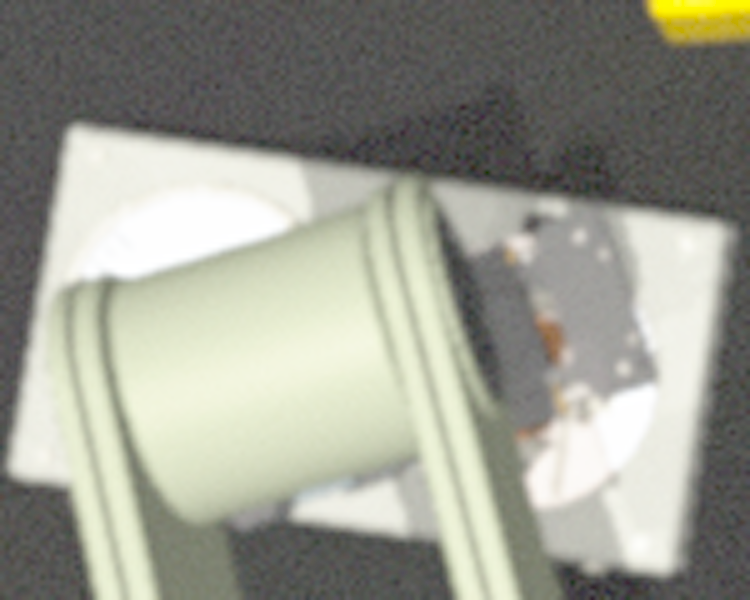

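The scene view shows the bottle hanging over the nest with the dial and both tabs clear. I'll fit the bottle's pose to its orange silhouette, using the pre-grasp silhouette in the top view as a check.

```bash
cat > fit.py <<'E'
from h import *
from scipy.optimize import minimize
def mask(img,box,k=4):
    x0,y0,x1,y1=box; c=img[y0:y1,x0:x1].astype(float)
    b,g,r=c[...,0],c[...,1],c[...,2]
    sat=(r-b); return sat
def fit(f,box,z,init,fixz=True,excl=None,thr=None):
    x0,y0,x1,y1=box;k=8
    s=cv2.GaussianBlur(mask(f["img"],box),(0,0),0.6)
    if thr is None: thr=0.5*np.percentile(s,97)
    S=cv2.resize(s,None,fx=k,fy=k,interpolation=cv2.INTER_CUBIC)
    M=(S>thr).astype(np.float32)
    def ren(v):
        x,y,zz,yaw=v; P=[]
        for h,hw in ((0,29),(100,29)):
            for a,b in ((1,1),(1,-1),(-1,-1),(-1,1)): P.append([a*hw,b*hw,h])
        for a in np.arange(0,2*np.pi,.3): P.append([18.5*np.cos(a),18.5*np.sin(a),110])
        P=np.array(P); c,si=np.cos(yaw),np.sin(yaw)
        Q=np.c_[c*P[:,0]-si*P[:,1]+x,si*P[:,0]+c*P[:,1]+y,P[:,2]+zz]
        p=((proj(f,Q)-[x0,y0]+.5)*k-.5)
        R=np.zeros(M.shape,np.uint8); cv2.fillConvexPoly(R,cv2.convexHull((p*16).astype(np.int32)),1,cv2.LINE_AA if 0 else 8,4)
        return R
    W=np.ones_like(M)
    if excl is not None: W=1-cv2.resize(excl(f)[y0:y1,x0:x1].astype(np.float32),None,fx=k,fy=k,interpolation=cv2.INTER_NEAREST)
    def cost(q):
        v=[q[0],q[1],z,q[2]] if fixz else [q[0],q[1],q[3],q[2]]
        return float((W*np.abs(ren(v)-M)).sum())/k/k
    best=None
    for dy in (-.25,-.15,-.05,.05,.15,.25):
        i0=list(init); i0[2]+=dy
        if not fixz: i0.append(z)
        sim=np.array([i0]+[np.array(i0)+np.eye(len(i0))[j]*[6,6,.1,6][j] for j in range(len(i0))])
        r=minimize(cost,i0,method="Nelder-Mead",options=dict(initial_simplex=sim,maxiter=300))
        if best is None or r.fun<best.fun: best=r
    v=[best.x[0],best.x[1],z,best.x[2]] if fixz else [best.x[0],best.x[1],best.x[3],best.x[2]]
    vis=cv2.cvtColor((M*120).astype(np.uint8),cv2.COLOR_GRAY2BGR); vis[...,2]+=ren(v)*100
    return best,vis
E
python3 - <<'E'
from fit import *
np.set_printoptions(precision=3,suppress=True)
g=grab_frame("scene")
def white(f): # finger/cap area: exclude rows above body-ish
    m=np.zeros(f["img"].shape[:2]);m[:int(80+218/4.2)]=1;return m
for fz in (True,False):
    b,vis=fit(g,(305,118,345,170),166.9,[502,180,-.13],fixz=fz,excl=white)
    print(fz,b.x,np.degrees(b.x[2]),b.fun)
    cv2.imwrite("pics/fit%d.png"%fz,cv2.resize(vis,None,fx=1.4,fy=1.4))
# pre-grasp scene & top
class D(dict):pass
t0=dict(grab_frame("top"));t0["img"]=cv2.imread("pics/t0.png")
def w2(f):
    m=np.zeros(f["img"].shape[:2],np.uint8);cv2.circle(m,(352,211),10,1,-1);return m
b,vis=fit(t0,(328,192,370,232),0,[595.5,-204,-.25],excl=w2); print("pre",b.x,np.degrees(b.x[2]),b.fun)
cv2.imwrite("pics/fit2.png",cv2.resize(vis,None,fx=1.4,fy=1.4))
E
```

```text
True [385.918 248.125  -0.103] -5.8823495559341135 20.09375
False [447.548 209.567  -0.114 215.56 ] -6.538066563071861 21.625
pre [ 596.596 -209.117   -0.114] -6.534858675470625 131.375
```

```bash
python3 -c "
import cv2,numpy as np
a=cv2.imread('pics/fit0.png');b=cv2.imread('pics/fit2.png');print(a.shape,b.shape)
h=max(a.shape[0],b.shape[0]);o=np.zeros((h,a.shape[1]+b.shape[1]+4,3),np.uint8);o[:a.shape[0],:a.shape[1]]=a;o[:b.shape[0],a.shape[1]+4:]=b
cv2.imwrite('pics/f.png',cv2.resize(o,(800,int(h*800/o.shape[1]))))"
```

```text
(582, 448, 3) (448, 470, 3)
```

View pics/f.png

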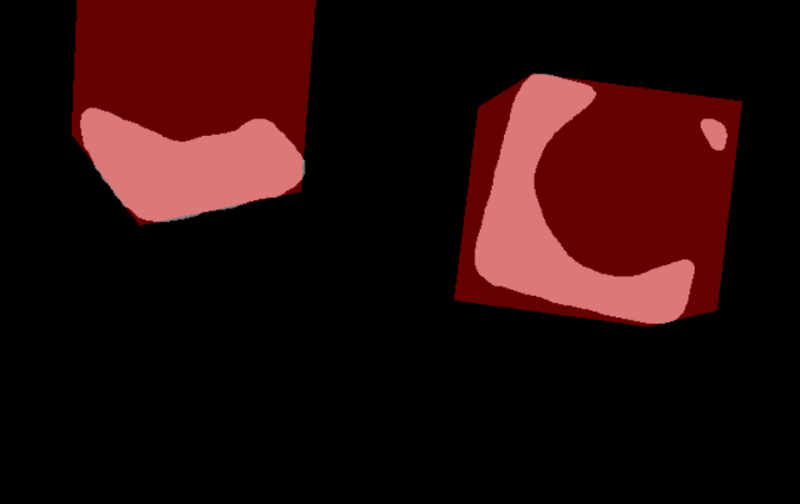

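```bash
sed -i 's/sat=(r-b); return sat/return 100*(r-b)\/(r+b+25)/' fit.py
python3 - <<'E'
from fit import *
np.set_printoptions(precision=3,suppress=True)
g=grab_frame("scene")
def white(f):
    m=np.zeros(f["img"].shape[:2]);m[:int(80+222/4.2)]=1;return m
vs=[]
for fz in (True,False):
  for thr in (25,30,35):
    b,vis=fit(g,(305,118,345,170),166.9,[502,180,-.13],fixz=fz,excl=white,thr=thr)
    print(fz,thr,b.x,np.degrees(b.x[2]),b.fun)
vs.append(vis)
t0=dict(grab_frame("top"));t0["img"]=cv2.imread("pics/t0.png")
def w2(f):
    m=np.zeros(f["img"].shape[:2],np.uint8);cv2.circle(m,(352,211),10,1,-1);return m
for thr in (25,30,35):
  b,vis=fit(t0,(328,192,370,232),0,[595.5,-204,-.25],excl=w2,thr=thr); print("pre",b.x,np.degrees(b.x[2]),b.fun)
vs.append(vis)
s0=dict(g);s0["img"]=cv2.imread("pics/s0.png")
a,b=vs;h=max(a.shape[0],b.shape[0]);o=np.zeros((h,a.shape[1]+b.shape[1]+4,3),np.uint8);o[:a.shape[0],:a.shape[1]]=a;o[:b.shape[0],a.shape[1]+4:]=b
cv2.imwrite('pics/f2.png',o)
E
```

```text
True 25 [489.957 184.919  -0.348] -19.919534294085967 40.171875
True 30 [444.968 215.024   0.826] 47.335997778726885 98.203125
True 35 [385.112 247.418  -0.093] -5.303921816926808 15.71875
False 25 [498.806 179.438  -0.359 174.247] -20.58755345072606 40.828125
False 30 [442.763 213.264  -0.383 160.96 ] -21.93333915179766 99.21875
False 35 [445.377 210.101  -0.092 214.343] -5.28528129118434 15.859375
pre [ 595.088 -203.49    -0.234] -13.41045358165657 37.15625
pre [ 595.504 -204.451   -0.235] -13.484234673406588 27.984375
pre [ 595.849 -204.871   -0.239] -13.713243396341555 23.21875
```

View pics/f2.png

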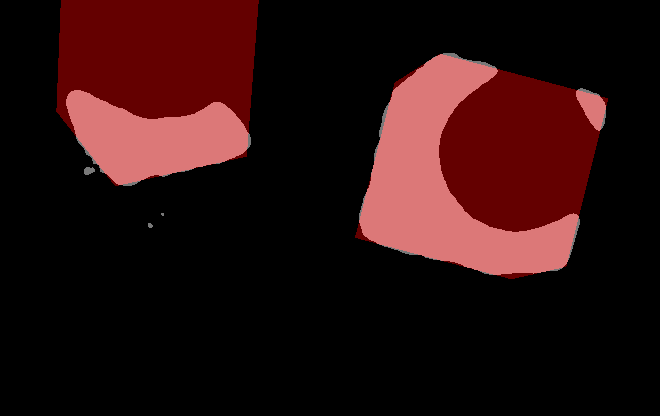

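```bash
python3 - <<'E'
from h import *
g=grab_frame("scene")
x0,y0,k=295,110,12
im=gm(cv2.resize(g["img"][y0:160,x0:345],None,fx=k,fy=k,interpolation=cv2.INTER_CUBIC))
def dr(x,y,z,yaw,col):
    c,s=np.cos(yaw),np.sin(yaw)
    for hz in (0,100):
        P=[[x+c*a-s*b,y+s*a+c*b,z+hz] for a,b in ((29,29),(29,-29),(-29,-29),(-29,29))]
        p=((proj(g,P)-[x0,y0]+.5)*k-.5).astype(int); cv2.polylines(im,[p.reshape(-1,1,2)],True,col,1)
dr(502,180,166.9,np.radians(-6.3),(0,255,0))
dr(502,180,166.9,np.radians(-16),(255,0,0))
cv2.imwrite("pics/g.png",im)
E
```

```text
(no output)
```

View pics/g.png

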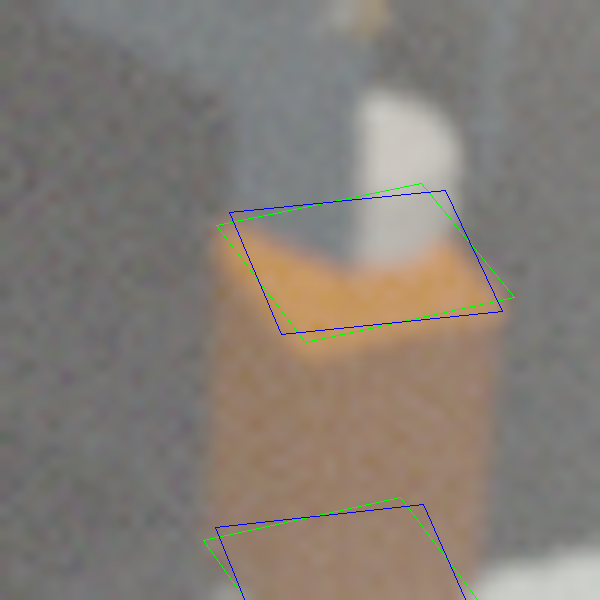

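The overlay at yaw −6° (green) follows the bottle's shoulder corners (215,230), (305,360) and (505,312) well. A roughly 1 px downward bias matches the bias seen earlier in this camera. Next is a descent to just above the lips.

Request:
play_rows:
  motion:
    - [0,0,-0.006,0,0]
    - [0,0,-0.014,0,0]
    - [0,0,-0.022,0,0]
    - [0,0,-0.029,0,0]
    - [-0.0003,0,-0.033,-0.015,0]
    - [-0.0003,0,-0.035,-0.015,0]
    - [-0.0003,0,-0.035,-0.015,0]
    - [-0.0003,0,-0.035,-0.015,0]

```text
time_s: 11.63
ee_pos: [502.1, 180.2, 214.7]
ee_rot: [155.5, 90.0, -4.8]
force: [0.3, -0.8, -3.3]
gripper_width: 43.2
```

```bash
python3 - <<'E'
from h import *
g=grab_frame("scene");f=grab_frame("top");st=sensors.state();print(st["ee_pos"],st["force"],st["torque"])
crop(g,295,120,365,190,8.5,"d9.png")
crop(f,160,195,250,285,6.6,"e9.png")
E
```

```text
[502.22185985 180.24223159 214.99151017] [ 0.48170378  0.11050304 -4.33237824] [-0.02186135 -0.00133889  0.00052863]
```

View pics/d9.png

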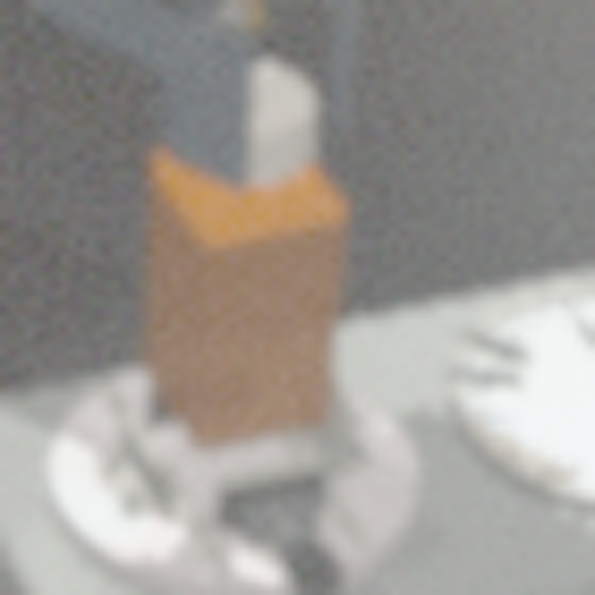

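View pics/e9.png

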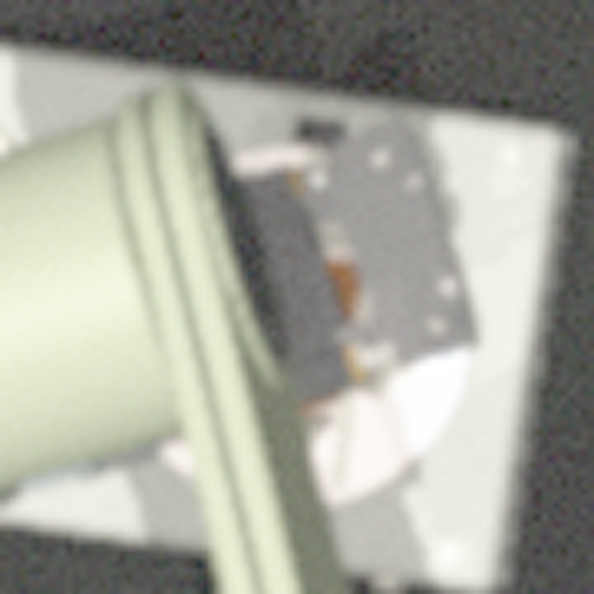

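The bottle's foot sits between the stops and just behind the near jaw lip. I continue down slowly, watching the force.

Request:
play_rows:
  motion:
    - [0,0,-0.001,0,0]
    - [0,0,-0.003,0,0]
    - [0,0,-0.005,0,0]
    - [0,0,-0.007,0,0]
    - [0,0,-0.009,0,0]
    - [0,0,-0.01,0,0]
    - [0,0,-0.011,0,0]
    - [0,0,-0.011,0,0]

```text
time_s: 12.4
ee_pos: [501.8, 180.1, 203.3]
ee_rot: [11.8, 90.0, -148.5]
force: [0.1, -0.3, -3.1]
gripper_width: 43.2
```

Request:
play_rows:
  motion:
    - [0,0,-0.001,0,0]
    - [0,0,-0.002,0,0]
    - [0,0,-0.004,0,0]
    - [0,0,-0.006,0,0]
    - [0,0,-0.008,0,0]
    - [0,0,-0.01,0,0]
    - [0,0,-0.01,0,0]
    - [0,0,-0.01,0,0]

```text
time_s: 13.07
ee_pos: [501.8, 180.1, 193.4]
ee_rot: [14.1, 90.0, -146.2]
force: [0.3, 0.0, -3.4]
gripper_width: 43.1
```

```bash
python3 - <<'E'
from h import *
g=grab_frame("scene");st=sensors.state();print(st["ee_pos"],st["force"],st["torque"])
crop(g,295,120,365,190,8.5,"d10.png")
E
```

```text
[501.92391972 180.16484277 193.53451229] [-0.15274692 -0.34387556 -2.56485776] [-0.03694246  0.01383704 -0.00985951]
```

View pics/d10.png

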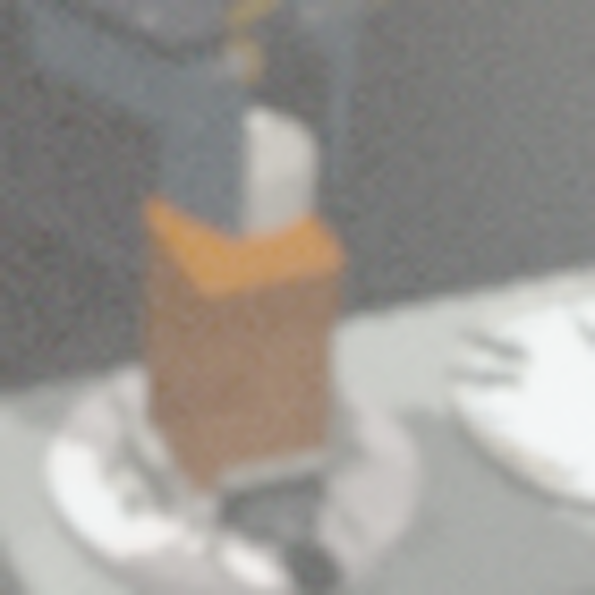

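Request:
play_rows:
  motion:
    - [0,0,-0.001,0,0]
    - [0,0,-0.002,0,0]
    - [0,0,-0.0035,0,0]
    - [0,0,-0.005,0,0]
    - [0,0,-0.0065,0,0]
    - [0,0,-0.008,0,0]
    - [0,0,-0.008,0,0]
    - [0,0,-0.008,0,0]

```text
time_s: 13.78
ee_pos: [501.9, 180.1, 185.5]
ee_rot: [11.5, 90.0, -148.8]
force: [0.1, -0.1, -2.9]
gripper_width: 43.2
```

Request:
play_rows:
  motion:
    - [0,0,-0.0005,0,0]
    - [0,0,-0.001,0,0]
    - [0,0,-0.0015,0,0]
    - [0,0,-0.002,0,0]
    - [0,0,-0.0025,0,0]
    - [0,0,-0.0025,0,0]
    - [0,0,-0.0025,0,0]
    - [0,0,-0.0025,0,0]

```text
time_s: 14.45
ee_pos: [501.9, 180.1, 183.1]
ee_rot: [113.6, 90.0, -46.7]
force: [-0.2, -0.1, -3.2]
gripper_width: 42.8
```

Request:
play_rows:
  motion:
    - [0,0,-0.0002,0,0]
    - [0,0,-0.0004,0,0]
    - [0,0,-0.0006,0,0]
    - [0,0,-0.0008,0,0]
    - [0,0,-0.001,0,0]
    - [0,0,-0.001,0,0]
    - [0,0,-0.001,0,0]
    - [0,0,-0.001,0,0]

```text
time_s: 15.12
ee_pos: [502.1, 180.1, 182.6]
ee_rot: [163.0, 90.0, 2.8]
force: [-0.5, -0.6, 3.5]
gripper_width: 43.0
```

```bash
python3 - <<'E'
from h import *
g=grab_frame("scene");st=sensors.state();print(st["ee_pos"],st["force"],st["torque"])
crop(g,295,120,365,190,8.5,"d11.png")
E
```

```text
[502.09011604 180.1264515  182.62281095] [-1.66570442 -0.81718709  3.33977583] [-0.10212758  0.2374415  -0.01471434]
```

View pics/d11.png

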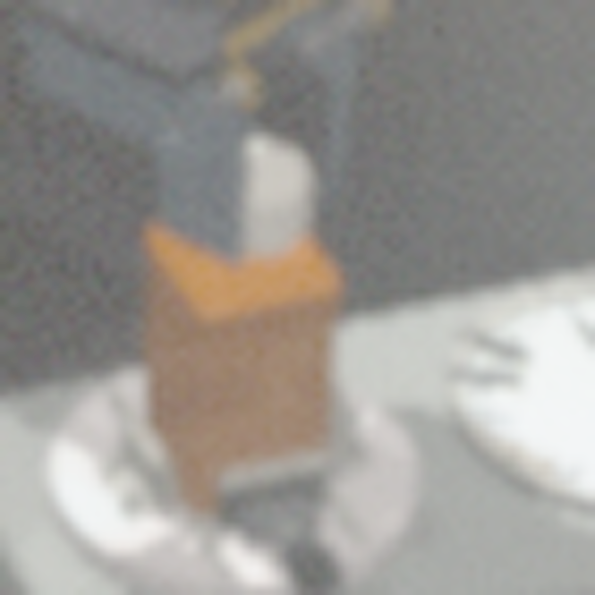

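Contact came at exactly 100 mm above the bench level, with light force, so the bottle is fully down. Next I set up dial reading from the scene camera.

```bash
cat > dial.py <<'E'
from h import *
YAW=np.radians(-7.3); C=np.array([523.3,355.0]); Z=92.
def rect(f,C=C,S=300,mm=80,Z=Z):
    # image px -> tester frame: right = -y, up = +x
    ex=np.array([np.cos(YAW),np.sin(YAW)]);ey=np.array([-np.sin(YAW),np.cos(YAW)])
    u,v=np.meshgrid(np.arange(2*S),np.arange(2*S)); a=-(v-S)/S*mm; b=-(u-S)/S*mm
    P=np.stack([C[0]+a*ex[0]+b*ey[0],C[1]+a*ex[1]+b*ey[1],np.full(a.shape,Z)],-1)
    p=proj(f,P.reshape(-1,3)).reshape(2*S,2*S,2).astype(np.float32)
    return cv2.remap(f["img"],p[...,0],p[...,1],cv2.INTER_CUBIC)
def prof(im,r0,r1,S=300,mm=80,c=(0,0)):
    th=np.radians(np.arange(-40,100,0.5)); out=[]
    g=cv2.cvtColor(im,cv2.COLOR_BGR2GRAY).astype(np.float32)
    rr=np.arange(r0,r1,0.5)
    # theta from -x (down) ccw -> towards right
    U=S+c[0]+np.outer(np.sin(th),rr)*S/mm; V=S+c[1]+np.outer(np.cos(th),rr)*S/mm
    return th,cv2.remap(g,U.astype(np.float32),V.astype(np.float32),cv2.INTER_LINEAR).mean(1)
def peak(th,p,lo,hi):
    m=(th>lo)&(th<hi); d=np.clip(np.percentile(p[(th>-.6)&(th<1.6)],80)-p,0,None)*m; i=d.argmax(); w=abs(th-th[i])<0.12
    w&=d>0.3*d[i]
    return (d*w*th).sum()/(d*w).sum(), d[i]
E
python3 - <<'E'
from dial import *
f=grab_frame("scene");im=rect(f);cv2.imwrite("pics/r0.png",im)
t0=dict(grab_frame("top"));t0["img"]=cv2.imread("pics/t0.png");cv2.imwrite("pics/r1.png",rect(t0))
for r in ((15,35),(30,45),(40,55),(52,64),(60,70)):
    th,p=prof(im,*r); print(r,peak(th,p,-.4,.4),peak(th,p,.5,.95),peak(th,p,.95,1.4))
E
```

```text
(15, 35) (np.float64(0.1144664124390467), np.float32(56.310165)) (np.float64(0.5545926190322706), np.float32(4.444504)) (np.float64(1.0085895545488908), np.float32(0.47644043))
(30, 45) (np.float64(0.08113614832774152), np.float32(67.680176)) (np.float64(0.8535202095612546), np.float32(2.3020935)) (np.float64(1.001575448993781), np.float32(1.6780701))
(40, 55) (np.float64(0.05648491352432361), np.float32(52.58255)) (np.float64(0.7896759176834178), np.float32(48.05896)) (np.float64(1.0822613964270384), np.float32(41.015656))
(52, 64) (np.float64(0.026709586584371742), np.float32(24.729874)) (np.float64(0.7682097736383245), np.float32(97.89385)) (np.float64(1.0995497062129125), np.float32(85.60614))
(60, 70) (np.float64(-0.2954357285206791), np.float32(20.466248)) (np.float64(0.7510138656726056), np.float32(78.45043)) (np.float64(1.1143297005700845), np.float32(67.06439))
```

View pics/r0.png

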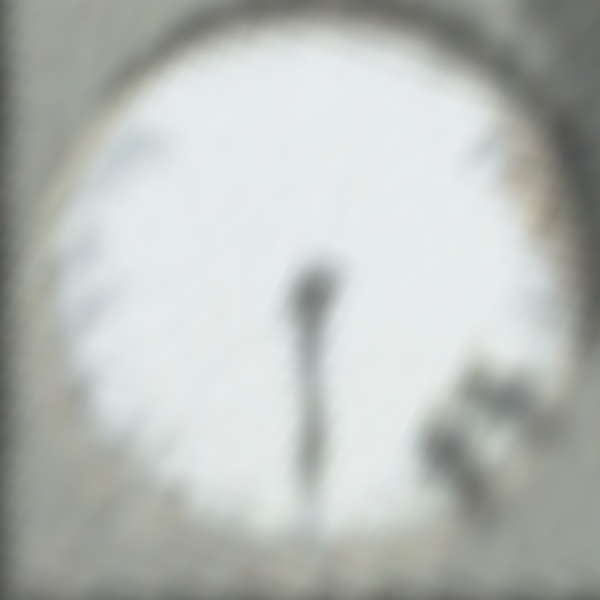

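View pics/r1.png

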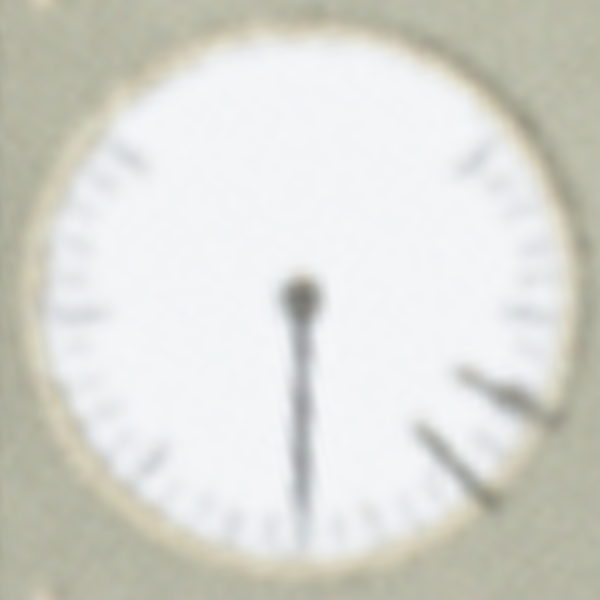

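Rectified dial: pointer pivot at (312,295), tip straight down at 0, tabs at the lower right. I start the twist slowly.

```bash
cat >> dial.py <<'E'
def read(name=None):
    f=grab_frame("scene");im=rect(f);st=sensors.state()
    th,p=prof(im,16,46,c=(12,-5)); a=peak(th,p,-.6,1.6)
    th,q=prof(im,46,64,c=(12,-5)); 
    print("t",round(st["time_s"],2),"ptr",np.round(a,3),"tabs",np.round(peak(th,q,.5,.95)[0],3),np.round(peak(th,q,.95,1.4)[0],3),"tq",np.round(st["torque"],3),"F",np.round(st["force"],1),"w",round(st["gripper_width"],1))
    if name: cv2.imwrite("pics/"+name,im)
E
python3 -c "
from dial import *
read()"
```

```text
t 15.32 ptr [-1.0000e-03  5.9435e+01] tabs 0.71 1.059 tq [-0.15   0.306 -0.009] F [-1.1 -0.9  3.8] w 43.1
```

Request:
play_rows:
  motion:
    - [0,0,0,0.005,0]
    - [0,0,0,0.01,0]
    - [0,0,0,0.015,0]
    - [0,0,0,0.02,0]
    - [0,0,0,0.025,0]
    - [0,0,0,0.03,0]
    - [0,0,0,0.03,0]
    - [0,0,0,0.03,0]

```text
time_s: 15.98
ee_pos: [502.6, 180.2, 182.6]
ee_rot: [165.0, 89.9, 6.4]
force: [-0.6, -1.9, 5.2]
gripper_width: 43.0
```

```bash
python3 -c "
from dial import *
read()"
```

```text
t 16.03 ptr [ 0.105 54.013] tabs 0.716 1.059 tq [-0.145  0.098 -0.076] F [-1.2 -2.1  5.2] w 42.9
```

Request:
play_rows:
  motion:
    - [0,0,0,0.004,0]
    - [0,0,0,0.008,0]
    - [0,0,0,0.012,0]
    - [0,0,0,0.016,0]
    - [0,0,0,0.02,0]
    - [0,0,0,0.02,0]
    - [0,0,0,0.02,0]
    - [0,0,0,0.02,0]

```text
time_s: 16.7
ee_pos: [502.7, 180.3, 182.6]
ee_rot: [170.0, 89.9, 12.6]
force: [0.5, -0.5, 5.2]
gripper_width: 42.9
```

```bash
python3 -c "
from dial import *
read()"
```

```text
t 16.75 ptr [ 0.149 67.892] tabs 0.71 1.059 tq [-0.08   0.045 -0.063] F [ 0.1 -0.7  5.6] w 42.9
```

Request:
play_rows:
  motion:
    - [0,0,0,0.004,0]
    - [0,0,0,0.008,0]
    - [0,0,0,0.012,0]
    - [0,0,0,0.016,0]
    - [0,0,0,0.02,0]
    - [0,0,0,0.02,0]
    - [0,0,0,0.02,0]
    - [0,0,0,0.02,0]

```text
time_s: 17.42
ee_pos: [502.7, 180.4, 182.6]
ee_rot: [175.7, 89.9, 19.4]
force: [0.3, -0.9, 4.8]
gripper_width: 43.0
```

```bash
python3 -c "
from dial import *
read()"
```

```text
t 17.47 ptr [ 0.158 74.96 ] tabs 0.709 1.058 tq [-0.092 -0.019 -0.08 ] F [ 0.  -0.3  4.9] w 42.7
```

Request:
play_rows:
  motion:
    - [0,0,0,0.004,0]
    - [0,0,0,0.008,0]
    - [0,0,0,0.012,0]
    - [0,0,0,0.016,0]
    - [0,0,0,0.02,0]
    - [0,0,0,0.02,0]
    - [0,0,0,0.02,0]
    - [0,0,0,0.02,0]

```text
time_s: 18.13
ee_pos: [502.8, 180.5, 182.6]
ee_rot: [178.5, 89.9, 23.3]
force: [0.4, -0.5, 4.9]
gripper_width: 42.8
```

```bash
python3 -c "
from dial import *
read('r2.png')"
```

```text
t 18.18 ptr [ 0.166 73.245] tabs 0.716 1.058 tq [-0.066 -0.007 -0.111] F [ 0.3 -1.   3.8] w 42.8
```

View pics/r2.png

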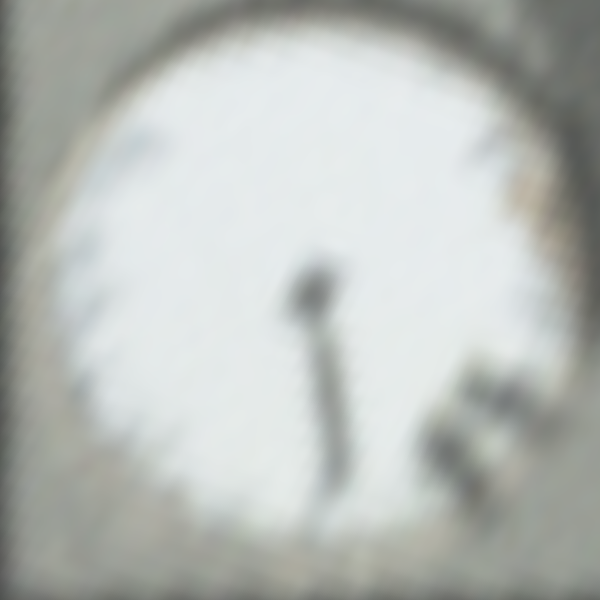

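The pointer is at about 0.17 rad, which is foot friction only, so the bottle is still in its free play.

Request:
play_rows:
  motion:
    - [0,0,0,0.004,0]
    - [0,0,0,0.008,0]
    - [0,0,0,0.012,0]
    - [0,0,0,0.016,0]
    - [0,0,0,0.02,0]
    - [0,0,0,0.02,0]
    - [0,0,0,0.02,0]
    - [0,0,0,0.02,0]

```text
time_s: 18.85
ee_pos: [502.7, 180.6, 182.6]
ee_rot: [-179.9, 89.9, 26.1]
force: [0.4, 0.9, 4.8]
gripper_width: 43.1
```

```bash
python3 -c "
from dial import *
read()"
```

```text
t 18.9 ptr [ 0.166 71.175] tabs 0.716 1.059 tq [-0.013  0.027 -0.086] F [-0.3 -0.4  4.1] w 42.8
```

Request:
play_rows:
  motion:
    - [0,0,0,0.004,0]
    - [0,0,0,0.008,0]
    - [0,0,0,0.012,0]
    - [0,0,0,0.016,0]
    - [0,0,0,0.02,0]
    - [0,0,0,0.02,0]
    - [0,0,0,0.02,0]
    - [0,0,0,0.02,0]

```text
time_s: 19.57
ee_pos: [502.6, 180.5, 182.6]
ee_rot: [-178.6, 89.9, 28.5]
force: [0.2, -0.0, 4.3]
gripper_width: 42.7
```

```bash
python3 -c "
from dial import *
read()"
```

```text
t 19.62 ptr [ 0.332 66.312] tabs 0.715 1.059 tq [-0.118  0.073 -0.204] F [ 0.5 -0.3  4.8] w 43.3
```

Request:
play_rows:
  motion:
    - [0,0,0,0.002,0]
    - [0,0,0,0.004,0]
    - [0,0,0,0.006,0]
    - [0,0,0,0.008,0]
    - [0,0,0,0.01,0]
    - [0,0,0,0.01,0]
    - [0,0,0,0.01,0]
    - [0,0,0,0.01,0]

```text
time_s: 20.28
ee_pos: [502.5, 180.5, 182.6]
ee_rot: [-178.8, 89.9, 28.9]
force: [-0.4, -0.3, 6.3]
gripper_width: 42.9
```

```bash
python3 -c "
from dial import *
read('r3.png')"
```

```text
t 20.33 ptr [ 0.392 56.37 ] tabs 0.709 1.059 tq [-0.075  0.103 -0.287] F [-0.2 -0.6  5. ] w 43.0
```

View pics/r3.png

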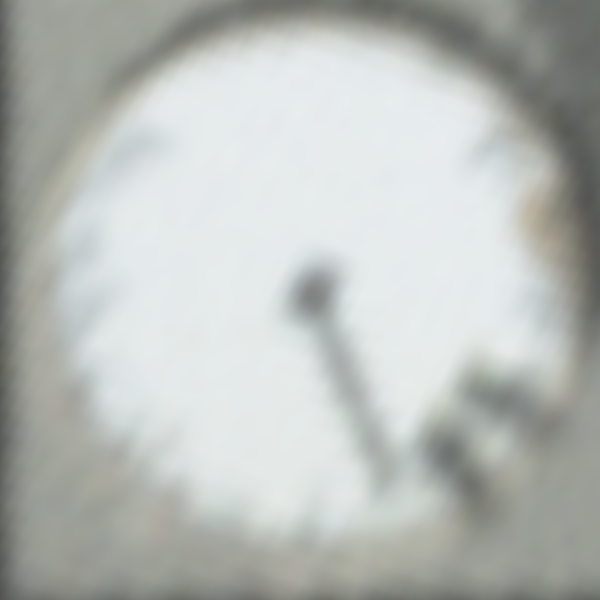

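The pointer is at about 0.39 rad with sensor torque 0.29 N·m, and these agree. I continue gently.

Request:
play_rows:
  motion:
    - [0,0,0,0.003,0]
    - [0,0,0,0.006,0]
    - [0,0,0,0.008,0]
    - [0,0,0,0.01,0]
    - [0,0,0,0.012,0]
    - [0,0,0,0.012,0]
    - [0,0,0,0.012,0]
    - [0,0,0,0.012,0]

```text
time_s: 21.0
ee_pos: [502.3, 180.3, 182.6]
ee_rot: [-178.4, 89.9, 30.0]
force: [-1.2, -0.7, 5.9]
gripper_width: 43.0
```

```bash
python3 -c "
from dial import *
read()"
```

```text
t 21.05 ptr [ 0.427 56.843] tabs 0.707 1.059 tq [-0.123  0.153 -0.284] F [-0.5 -0.8  5.5] w 43.1
```

Request:
play_rows:
  motion:
    - [0,0,0,0.003,0]
    - [0,0,0,0.006,0]
    - [0,0,0,0.009,0]
    - [0,0,0,0.012,0]
    - [0,0,0,0.015,0]
    - [0,0,0,0.015,0]
    - [0,0,0,0.015,0]
    - [0,0,0,0.015,0]

```text
time_s: 21.72
ee_pos: [502.0, 180.1, 182.6]
ee_rot: [164.3, 90.0, 13.5]
force: [-1.1, -2.0, 7.3]
gripper_width: 43.0
```

```bash
python3 -c "
from dial import *
read()
g=grab_frame('scene');crop(g,295,120,365,190,8.5,'d12.png')"
```

```text
t 21.77 ptr [ 0.506 57.16 ] tabs 0.698 1.059 tq [-0.249  0.27  -0.294] F [-2.  -1.5  6.6] w 43.2
```

View pics/d12.png

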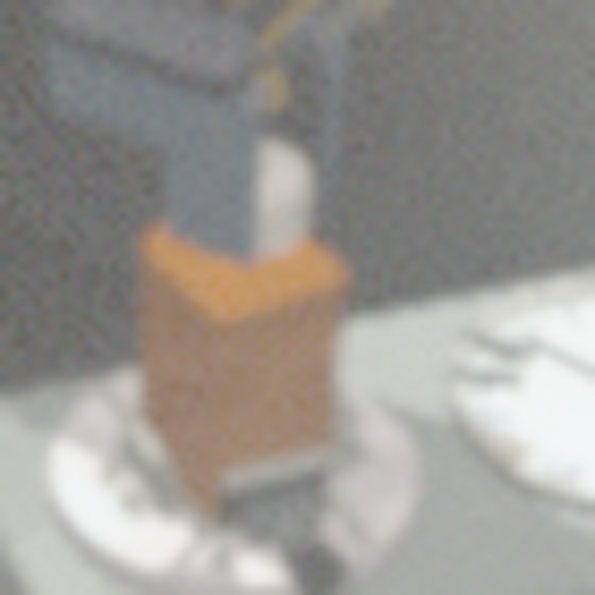

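Request:
play_rows:
  motion:
    - [0,0,0,0.002,0]
    - [0,0,0,0.004,0]
    - [0,0,0,0.006,0]
    - [0,0,0,0.008,0]
    - [0,0,0,0.01,0]
    - [0,0,0,0.01,0]
    - [0,0,0,0.01,0]
    - [0,0,0,0.01,0]

```text
time_s: 22.48
ee_pos: [501.9, 180.0, 182.6]
ee_rot: [138.1, 90.0, -12.1]
force: [-1.7, -2.7, 6.3]
gripper_width: 42.8
```

```bash
python3 -c "
from dial import *
read('r4.png')"
```

```text
t 22.53 ptr [ 0.577 54.66 ] tabs 0.698 1.059 tq [-0.28   0.321 -0.346] F [-1.5 -1.9  6.4] w 42.8
```

Request:
play_rows:
  motion:
    - [0,0,0,0.003,0]
    - [0,0,0,0.006,0]
    - [0,0,0,0.009,0]
    - [0,0,0,0.012,0]
    - [0,0,0,0.014,0]
    - [0,0,0,0.014,0]
    - [0,0,0,0.014,0]
    - [0,0,0,0.014,0]

```text
time_s: 23.2
ee_pos: [501.9, 180.0, 182.6]
ee_rot: [158.1, 90.0, 8.7]
force: [-2.0, -1.8, 6.1]
gripper_width: 43.2
```

```bash
python3 -c "
from dial import *
read('r4.png')"
```

```text
t 23.25 ptr [ 0.812 63.212] tabs 0.719 1.057 tq [-0.307  0.329 -0.445] F [-1.8 -1.   6.6] w 42.8
```

View pics/r4.png

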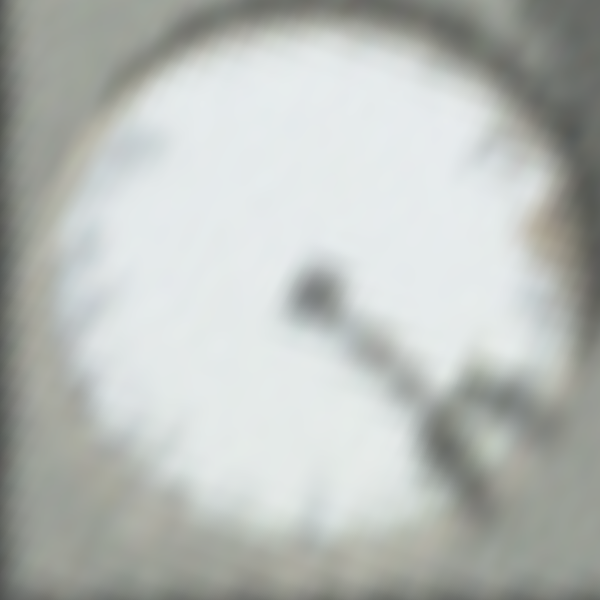

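The pointer line runs from (312,295) to about (430,410), roughly 0.81 rad and just past the lower tab. I nudge it toward the middle, 0.94.

Request:
play_rows:
  motion:
    - [0,0,0,0.0015,0]
    - [0,0,0,0.003,0]
    - [0,0,0,0.0045,0]
    - [0,0,0,0.006,0]
    - [0,0,0,0.006,0]
    - [0,0,0,0.006,0]
    - [0,0,0,0.006,0]
    - [0,0,0,0.006,0]

```text
time_s: 23.92
ee_pos: [501.8, 180.0, 182.6]
ee_rot: [-176.0, 90.0, 34.9]
force: [-1.3, -1.9, 6.1]
gripper_width: 42.7
```

```bash
python3 -c "
from dial import *
read('r5.png')"
```

```text
t 23.97 ptr [ 0.898 58.469] tabs 0.745 1.039 tq [-0.348  0.325 -0.623] F [-1.7 -1.5  6.8] w 43.3
```

View pics/r5.png

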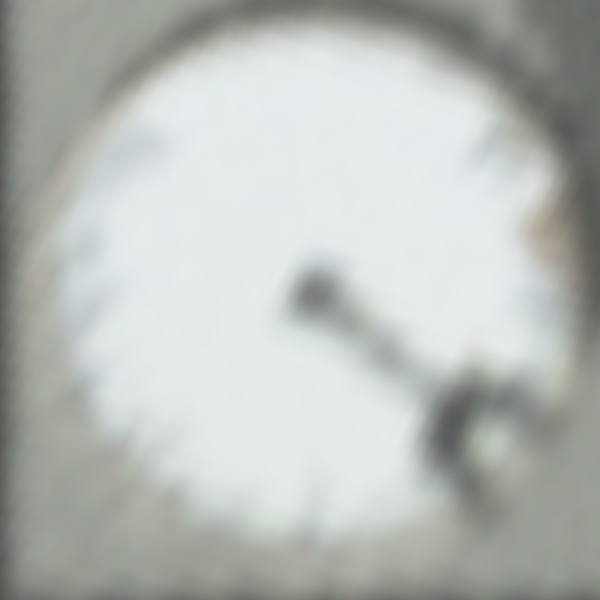

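The pointer (0.90; sensor 0.62 N·m) now runs into the gap between the two tabs, so I hold here.

Request:
play_rows:
  motion:
    - [0,0,0,0,0]
    - [0,0,0,0,0]
    - [0,0,0,0,0]
    - [0,0,0,0,0]
    - [0,0,0,0,0]
    - [0,0,0,0,0]
    - [0,0,0,0,0]
    - [0,0,0,0,0]

```text
time_s: 24.63
ee_pos: [501.9, 180.0, 182.6]
ee_rot: [-175.6, 90.0, 35.3]
force: [-1.5, -1.3, 5.5]
gripper_width: 43.4
```

```bash
python3 -c "
from dial import *
read()"
```

```text
t 24.68 ptr [ 0.898 57.33 ] tabs 0.745 1.039 tq [-0.339  0.321 -0.615] F [-1.6 -1.   6.8] w 43.0
```

Request:
play_rows:
  motion:
    - [0,0,0,0,0]
    - [0,0,0,0,0]
    - [0,0,0,0,0]
    - [0,0,0,0,0]
    - [0,0,0,0,0]
    - [0,0,0,0,0]
    - [0,0,0,0,0]
    - [0,0,0,0,0]

```text
time_s: 25.35
ee_pos: [501.8, 180.0, 182.6]
ee_rot: [179.3, 90.0, 30.2]
force: [-1.8, -2.0, 7.3]
gripper_width: 43.0
```

```bash
python3 -c "
from dial import *
read()"
```

```text
t 25.4 ptr [ 0.898 58.264] tabs 0.745 1.039 tq [-0.286  0.312 -0.594] F [-2.1 -1.   6.5] w 43.1
```

Request:
play_rows:
  motion:
    - [0,0,0,0,0]
    - [0,0,0,0,0]
    - [0,0,0,0,0]
    - [0,0,0,0,0]
    - [0,0,0,0,0]
    - [0,0,0,0,0]
    - [0,0,0,0,0]
    - [0,0,0,0,0]

```text
time_s: 26.07
ee_pos: [501.9, 180.0, 182.6]
ee_rot: [178.9, 90.0, 29.8]
force: [-2.8, -1.6, 6.4]
gripper_width: 43.1
```

```bash
python3 -c "
from dial import *
read()"
```

```text
t 26.12 ptr [ 0.891 58.193] tabs 0.744 1.043 tq [-0.288  0.317 -0.635] F [-2.1 -2.4  6.5] w 42.7
```

Request:
play_rows:
  motion:
    - [0,0,0,0,0]
    - [0,0,0,0,0]
    - [0,0,0,0,0]
    - [0,0,0,0,0]
    - [0,0,0,0,0]
    - [0,0,0,0,0]
    - [0,0,0,0,0]
    - [0,0,0,0,0]

```text
time_s: 26.78
ee_pos: [501.8, 180.0, 182.6]
ee_rot: [171.7, 90.0, 22.6]
force: [-1.8, -1.2, 6.6]
gripper_width: 42.7
```

```bash
python3 -c "
from dial import *
read('r6.png')"
```

```text
t 26.83 ptr [ 0.891 58.035] tabs 0.745 1.039 tq [-0.324  0.337 -0.598] F [-1.6 -1.3  6.2] w 43.3
```

View pics/r6.png

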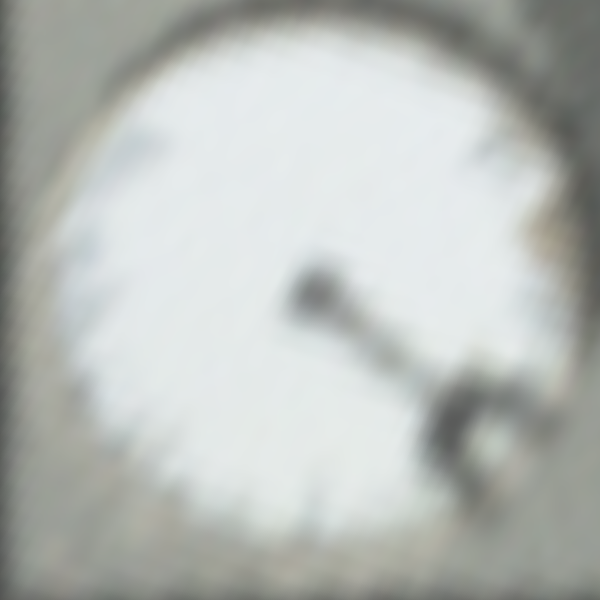

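The pointer held at 0.89–0.90 for 2.9 s (0.60–0.63 N·m) with no drift. Unloading now.

Request:
play_rows:
  motion:
    - [0,0,0,-0.006,0]
    - [0,0,0,-0.012,0]
    - [0,0,0,-0.018,0]
    - [0,0,0,-0.024,0]
    - [0,0,0,-0.03,0]
    - [0,0,0,-0.036,0]
    - [0,0,0,-0.04,0]
    - [0,0,0,-0.04,0]

```text
time_s: 27.5
ee_pos: [501.8, 180.0, 182.6]
ee_rot: [102.1, 90.0, -49.2]
force: [-1.6, -0.9, 6.9]
gripper_width: 42.7
```

```bash
python3 -c "
from dial import *
read()"
```

```text
t 27.55 ptr [ 0.149 73.002] tabs 0.71 1.059 tq [-0.246  0.328 -0.08 ] F [-1.7 -1.3  6. ] w 43.1
```

Request:
play_rows:
  motion:
    - [0,0,0,-0.002,0]
    - [0,0,0,-0.004,0]
    - [0,0,0,-0.006,0]
    - [0,0,0,-0.007,0]
    - [0,0,0,-0.007,0]
    - [0,0,0,-0.007,0]
    - [0,0,0,-0.007,0]
    - [0,0,0,-0.007,0]

```text
time_s: 28.22
ee_pos: [501.8, 180.0, 182.6]
ee_rot: [105.8, 90.0, -45.9]
force: [-2.4, -0.8, 7.3]
gripper_width: 42.5
```

```bash
python3 -c "
from dial import *
read('r7.png')"
```

```text
t 28.27 ptr [2.4000e-02 5.6212e+01] tabs 0.71 1.059 tq [-0.302  0.401 -0.059] F [-1.7 -1.6  7.1] w 42.8
```

View pics/r7.png

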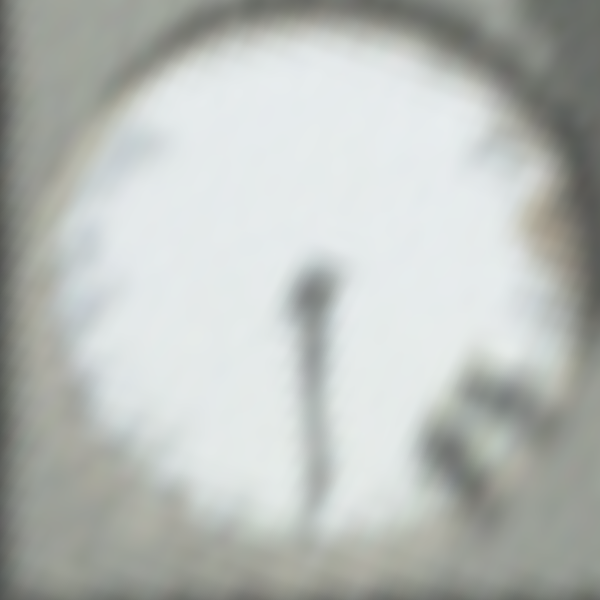

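The pointer is back at zero (0.02) with the cap still in hand. Now I ease the small down-push and release.

Request:
play_rows:
  motion:
    - [0,0,0.0002,0,0]
    - [0,0,0.0004,0,0]
    - [0,0,0.0005,0,0]
    - [0,0,0.0005,0,0.5]
    - [0,0,0.0005,0,0.55]
    - [0,0,0.0005,0,0.6]
    - [0,0,0.0005,0,0.7]
    - [0,0,0.0005,0,0.8]
  squeeze: 20

```text
time_s: 28.93
ee_pos: [501.9, 180.2, 182.2]
ee_rot: [-11.4, 90.0, -163.1]
force: [0.4, -0.3, 0.6]
gripper_width: 65.1
```

Request:
play_rows:
  motion:
    - [0,0,0,0,1]
    - [0,0,0,0,1]
    - [0,0,0,0,1]
    - [0,0,0,0,1]
    - [0,0,0,0,1]
    - [0,0,0,0,1]
    - [0,0,0,0,1]
    - [0,0,0.002,0,1]

```text
time_s: 29.6
ee_pos: [501.6, 180.0, 184.3]
ee_rot: [-2.2, 90.0, -153.9]
force: [-0.0, -0.6, -0.7]
gripper_width: 91.5
```

Request:
play_rows:
  motion:
    - [0,0,0.004,0,1]
    - [0,0,0.012,0,1]
    - [0,0,0.025,0,1]
    - [0,0,0.04,0,1]
    - [0,0,0.06,0,1]
    - [0,0,0.08,0,1]
    - [0,0,0.1,0,1]
    - [0,0,0.11,0,1]

```text
time_s: 30.27
ee_pos: [503.0, 180.5, 298.1]
ee_rot: [169.4, 89.7, 17.7]
force: [0.2, 0.4, 0.4]
gripper_width: 91.3
```

```bash
python3 -c "
from dial import *
read('r8.png')
g=grab_frame('scene');crop(g,270,80,410,220,4.2,'d13.png')"
```

```text
t 30.32 ptr [-2.0000e-03  6.0268e+01] tabs 0.709 1.059 tq [-0.012 -0.084 -0.002] F [-0.   0.3  2.5] w 91.0
```

View pics/d13.png

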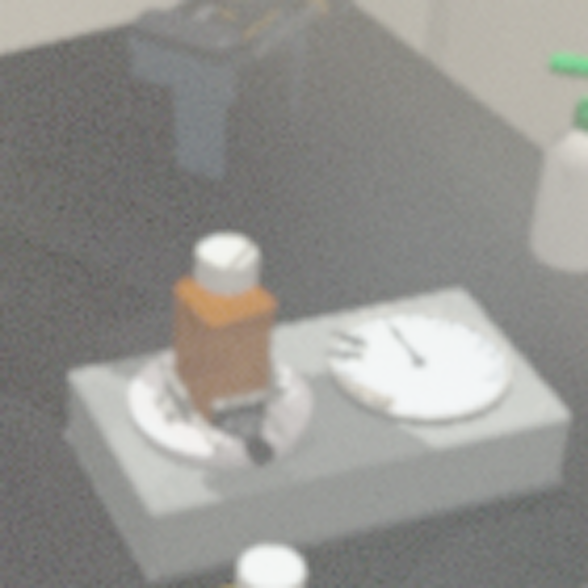

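The bottle stands upright in the nest, the pointer is at 0 and the gripper is well clear. I'll let the arm settle, compare the bystanders with the first picture and hand in.

Request:
play_rows:
  motion:
    - [0,0,0,0,1]
    - [0,0,0,0,1]
    - [0,0,0,0,1]
    - [0,0,0,0,1]
    - [0,0,0,0,1]
    - [0,0,0,0,1]
    - [0,0,0,0,1]
    - [0,0,0,0,1]

```text
time_s: 31.03
ee_pos: [501.9, 180.1, 294.5]
ee_rot: [40.2, 90.0, -111.5]
force: [-0.4, -0.8, -0.6]
gripper_width: 91.3
```

```bash
python3 -c "
from dial import *
read()
g=grab_frame('scene');cv2.imwrite('pics/end.png',g['img'])
d=cv2.absdiff(cv2.GaussianBlur(g['img'],(0,0),2),cv2.GaussianBlur(cv2.imread('pics/s0.png'),(0,0),2)).max(2)
n,l,s,c=cv2.connectedComponentsWithStats((d>25).astype(np.uint8))
print([x[:5].tolist() for x in s[1:] if x[4]>15])
job_done()"
```

```text
t 31.08 ptr [-1.0000e-03  6.1057e+01] tabs 0.71 1.059 tq [-0.114 -0.018 -0.002] F [ 0.  -0.3 -1. ] w 91.3
[[42, 0, 80, 55, 2383], [153, 0, 65, 46, 2118], [223, 0, 43, 35, 1030], [250, 0, 16, 7, 91], [285, 0, 76, 81, 3131], [0, 6, 52, 55, 1552], [224, 34, 39, 64, 1709], [178, 43, 45, 50, 1553], [17, 57, 34, 17, 427], [35, 73, 11, 4, 28], [16, 77, 69, 72, 2544], [227, 86, 7, 9, 47], [199, 96, 13, 16, 119], [217, 97, 6, 4, 18], [189, 106, 4, 5, 18], [236, 127, 5, 8, 31], [296, 134, 75, 65, 2080], [199, 140, 19, 12, 84], [212, 211, 25, 43, 772]]
the job is handed in; nothing more can be done
```

View pics/end.png

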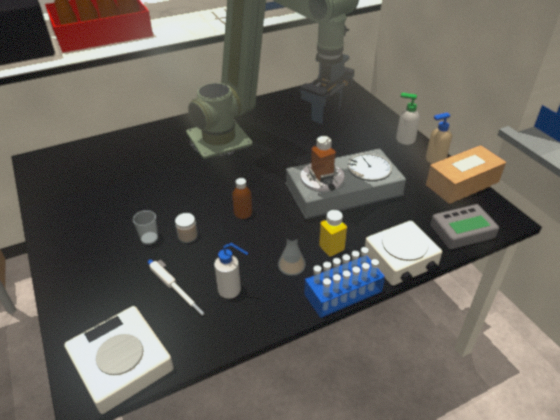

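I proof-tested the cap and handed the job in at 31 s. The bottle stands upright in the tester's nest, and everything else on the bench is where it was.

- **Seating:** the bottle went into the nest without jamming. It touched the floor at the expected 100 mm height with only a few newtons of push.
- **Twist and hold:** I turned the cap counter-clockwise until the pointer read 0.89–0.90 rad, between the tabs at 0.75 and 1.125. It stayed there for 2.9 s with no drift, while the wrist sensor showed about 0.6 N·m. The highest reading in any picture was 0.90, so I saw nothing near the upper tab. The dial was only read between moves.
- **Unload and release:** I brought the pointer back to 0.02 with the cap still gripped, then let go and raised the gripper clear. The last reading was 0.00.
- **Bystanders:** comparing the first and last scene pictures, the only changes were the arm and its shadow, the bottle's old spot and the tester with the bottle on it.

**What disagreed:**
- **Finger height:** the fingertips sat about 30 mm higher than the reported tool position. My first close missed and shut just above the cap without touching it. I corrected this from the pictures and used the corrected height from then on.
- **Dial reading:** during loading, the camera and the wrist sensor differed by up to about 0.15 rad. They agreed to within 0.06 rad during the hold.
- **Cap turn:** I did not measure it directly. That the cap held rests on the steady pointer and torque.

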